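# Draw the hot stamp tray with the pull hook

### The arm

A 6-joint arm with a two-finger parallel gripper is mounted at the origin on the work surface. World frame = base frame: x ahead of the robot, y to its left, z up, the work surface at z = 0. Lengths are in m, angles in rad, forces in N, time in s.
With the tool pointing down it reaches from about 0.325 to 0.775 m from the base axis. Payload 9.3 kg.
Tool frame: the origin (TCP) lies between the finger pads; the fingertips stand 25 mm ahead of it and the grasp point (between the pads) lies 6 mm ahead of it; x points along the fingers, y is the direction in which the jaws open and shut, and the axes are right-handed (so a half turn about x gives the same grasp; the last joint's range is limited). The gripper opens to 85 mm and grips with 20 to 120 N. Pads are 22 mm wide; open, the fingers measure 114 mm over their backs; the gripper's body (76 mm by 85 mm) begins 54 mm behind the grasp point. The pads swing forward as they close: fully open they stand 13 mm farther back than shut.
Start: joints at [1.189, 0.259, 0.021, 1.334, 0, 1.418], TCP at [0.125, 0.536, 0.225] pointing down, gripper open.
Joint ranges: [-3.04, 3.04], [-0.91, 1.82], [-1.04, 1.36], [-1.92, 1.95], [-1.52, 1.45], [-3.14, 3.14]. Speed limits (rad/s): [2.22, 2.22, 2.79, 3.14, 3.14, 3.14].

### API

Orientations are given as a rotation vector (axis times angle).
In Python, from plant import readout, get_image, sign_off gives the robot as it stands.
- The arm moves only by the tool step_arm, never from a script. Its argument "plan" is a list of rows, each a list of 3 entries, a list of its own where there are three numbers: the opening, from -1 (shut) to 1 (fully open), then the shift along the tool's x, y, z in m, then the turn, a rotation vector about the tool's x, y, z in degrees. In form: [[hand, [dx, dy, dz], [wx, wy, wz]], ...]. A call has 1 to 10 rows; each row is the pose to reach, as a shift and turn from the pose commanded when the call began, along the tool's axes at that moment; what a row does not reach only later rows make up. A row lasts 1/12 s, in which the tool goes at most 41.7 mm and 7.16 degrees, less where a joint would pass 70% of its speed; a pose out of reach is approached as far as the arm can. A call with a gripper value outside its range is refused whole. The fingers move at their own pace and stop on an object; "squeeze" is the grip in N (left out, the last holds). Time passes only in rows, so rows that repeat a pose let the fingers close. It gives the time, the measured TCP pose, the force and the opening at its end, in the units of the state.
- readout.state(): the state, without advancing time (a new reading comes with each control period).
- get_image(name): name is "scene" or "top"; returns a dict with "pixels" (384x512x3 uint8, red, green, blue), "depth" (384x512 float32, m along the optical axis (not along the pixel's ray), 0 where there is no reading), "fx", "fy", "cx", "cy" (pixels), "k1" (the pictures are not rectified: a ray, as slopes to the right and down, at radius r is drawn at 1 + k1 r^2 times it, then the intrinsics apply), "R" (3x3) and "t" (3): a world point X has camera coordinates R X + t. Camera axes: x right, y down, z forward; pixel columns grow to the right and rows downward; lengths in m; the calibration is good to about 2 mm. A picture is of the moment at which its call begins.
- sign_off(): hands the job in, once; it reports no verdict.
The state is a dict: "clock": time; "joints": joint angles; "qvel": joint speeds; "joint_torque": joint torques, N m; "tcp_pos": TCP position; "tcp_rot": TCP orientation; "ft_force": force on the tool from outside, world axes, zero at the start; "ft_torque": the same for the moment, N m; "gripper_width": finger opening in m.
Only numpy, scipy, OpenCV 4.12 (cv2) and the standard library are available. Lean on these libraries where they do the work, as an engineer would, in place of code of your own. Each camera call takes 0.05 s, during which the arm holds its last target.

### The job

The warming oven and both its trays are hot, so never touch them with the gripper: take the pull hook (the J-shaped one) from the tool rail, put its tip up through the round finger hole of the stamp tray and gently draw that tray right out to its stop, without upsetting the brass stamps standing in it. Then hang the pull hook back, upright, on the pair of prongs it came from, tug it down gently to make sure it is held, and let go. Leave the tray with the long slot shut and everything else where it is.

Things in the scene. Friction and masses are not known exactly. Their poses are not given: they have to be found in the camera images.
- hook_grip (a point): Pull hook: upright flat-sided beech handle, 84 mm tall, 30 (x) by 22 mm (y); this is its middle, z up, x towards the J's tip. Its flat steel bolster, 28 (x) by 34 (y) by 6 mm, has its underside 48 mm below this point. It hangs by the bolster on one pair of prongs of the rail, its J pointing away from the robot, turned up to 0.25 rad from the rail's x.
- pull_hook: The same tool (0.13 to 0.2 kg), origin on its axis at the bolster's underside: from here an 8 mm rod runs straight down, then bends to +x and up again as a J, whose lowest point is 94 mm below this origin.
- hook_tip (a point): Top end of the J's upturned tip, 34 mm along +x of the tool and 108 mm below hook_grip; axes as there. The J's lowest point is 34 mm below the tip; between tip and shank 26 mm are clear, down to 26 mm below the tip.
- tool_rail: 290 mm bar (20 mm square, middle 150 mm up) on two posts at y = -128, 128 mm; left or right of the oven. Origin on the bench under the bar, x away from the robot, y along the bar. Three pairs of 6 mm prongs at y = -80, 0, 80 mm reach to x = -62 mm: rods 16 mm apart in the clear, tops at 153 mm, ends turned up 13 mm. Tools hang at x = -35 mm: lift over the ends, draw out to -x.
- oven_front (a point): Warming oven, hot: grey steel box 240 (x) by 262 (y) by 165 mm high. This point is on the bench below the middle of its front face, which looks to -x, towards the robot; the box reaches from x = 0 to 240 mm. Its two trays slide out to its -x, side by side, centred at y = 62 and -62 mm; either tray may be in either bay.
- stamp_tray (a joint): How far the stamp tray is out, m: 0 shut, 0.12 at its stop; starts at 0 to 0.012. It slides to the oven's -x with 1.5 N of friction and damping of 3 N per m/s. Its steel front panel is 112 mm wide and spans 37 to 109 mm above the bench; a level pull tab with a round finger hole stands out of it.
- round_hole (a point): Centre of the stamp tray's round finger hole, 28 mm across, at the tab's top face, 78 mm above the bench; moves with the tray, x as the oven's. The tab is 64 mm wide, 42 mm deep, 5 mm thick, with free space down to the bench. The hole's centre is 22 mm from the front panel and 20 mm from the tab's front edge.
- flat_tray (a joint): How far the other tray is out, m; 0 to 0.012 at the start, to be left so. This tray is like the stamp tray, but has a 96 mm wide tab with an oblong slot in place of the round hole.
- slot_hole (a point): Centre of the oblong slot (66 by 18 mm) at the top of the other tray's tab, 78 mm above the bench. Not to be drawn.
- awl_mid (a point): Awl with a pear-shaped handle 29 mm across, hanging on the rail; this point is 40 mm above its bolster's underside, the handle's top 38 mm higher.
- wheel_mid (a point): Stitch wheel with a straight round handle 22 mm across, hanging on the rail; this point is 40 mm above its bolster's underside, the handle's top 40 mm higher.
- mallet_mid (a point): Wooden mallet lying on the slab, head 55 (x) by 95 (y) by 58 mm high, this point at its centre; a handle 22 mm thick reaches to 180 mm along its -x.
- slab: Marble slab with a green cutting board, 240 (x) by 220 (y) by 30 mm high, on the other side of the oven from the tool rail; origin under its centre.
- jar_mid (a point): Glass jar with a brass lid, 68 mm across, 110 mm high, on the bench between robot and oven; point at half its height.
- glue_mid (a point): Glue bottle, 48 mm across, 165 mm high with its green nozzle, on the bench between robot and oven; point at half its height.
- tin_mid (a point): Flat round tin, 60 mm across, 34 mm high, on the oven's roof; point at half its height.
- stamp0_mid (a point): Brass stamp, 26 mm across at the foot, 44 mm high, 0.1 kg, standing loose in the stamp tray (under the oven's roof while shut); point at half its height, z up.
- stamp1_mid (a point): Brass stamp, 26 mm across at the foot, 44 mm high, 0.1 kg, standing loose in the stamp tray (under the oven's roof while shut); point at half its height, z up.
- stamp2_mid (a point): Brass stamp, 26 mm across at the foot, 44 mm high, 0.1 kg, standing loose in the stamp tray (under the oven's roof while shut); point at half its height, z up.
Things that resemble listed ones, but are neither listed nor needed, are in the scene too. What is shaped like the pull_hook but purple or turquoise is not meant.

How it is judged:
On the way, in this order (a step that is already met when the one before it is completed fails the run):
1. the pull hook is in the gripper, clear of the tool rail (contact force between the fingers and pull_hook above 1 N and distance of hook_grip from where it was at the start of the episode above 0.06 m), for 0.1 s.
2. the tip of the held hook stands up through the round hole (contact force between the fingers and pull_hook above 1 N and horizontal distance between hook_tip and round_hole below 0.016 m and z of hook_tip in the frame of round_hole between 0.001 and 0.022 m), for 0.1 s.
3. the stamp tray has been drawn out to its stop (within 8 mm) by the hook in its hole (value of joint stamp_tray above 0.112 m and horizontal distance between hook_tip and round_hole below 0.016 m and z of hook_tip in the frame of round_hole between 0.001 and 0.022 m), for 0.1 s.
4. with the hook back on its own prongs and still held, it is tugged down so that the prongs carry more than 5 N (contact force between the fingers and pull_hook above 1 N and contact force between pull_hook and tool_rail above 5 N and distance of hook_grip from where it was at the start of the episode below 0.022 m and z of pull_hook in the frame of tool_rail below 0.158 m), for 0.1 s.
At the end, for the whole second after the job is handed in: The stamp tray is within 8 mm of its stop, its stamps upright (17 degrees), the slotted tray under 25 mm out; the released pull hook hangs still on its own prongs, bolster down on the rods (5 mm), within 22 mm of its start and 7 degrees of upright (value of joint stamp_tray above 0.112 m and value of joint flat_tray below 0.025 m and distance of hook_grip from where it was at the start of the episode below 0.022 m and z of pull_hook in the frame of tool_rail below 0.158 m and angle between hook_grip's own z axis and vertical below 0.12 rad and contact force between pull_hook and tool_rail above 0.5 N and linear speed of pull_hook below 0.02 m/s and angle between each of stamp0_mid, stamp1_mid, stamp2_mid's own z axis and vertical below 0.3 rad); the robot touches nothing.
It fails at once if the gripper or arm touches the hot oven or a tray (contact force between any of the fingers, the arm and oven above 0.5 N or contact force between any of the fingers, the arm and stamp_tray above 0.5 N or contact force between any of the fingers, the arm and flat_tray above 0.5 N).
It fails at once if a stamp is upset (tilted more than 30 degrees) (angle between any of stamp0_mid, stamp1_mid, stamp2_mid's own z axis and vertical above 0.52 rad).
It fails at once if the slotted tray is drawn out more than 25 mm (value of joint flat_tray above 0.025 m).
It fails at once if a bystander is shifted by more than 25 mm (distance of any of awl_mid, wheel_mid, mallet_mid, jar_mid, glue_mid, tin_mid from where it was at the start of the episode above 0.025 m).
It fails at once if the pull hook is forced against the tool rail with more than 40 N (contact force between pull_hook and tool_rail above 40 N).
It also fails if it takes over 72 s, if anything falls off the work surface, if the arm or the gripper's body presses on something with over 40 N, if the wrist force passes 120 N, or if a joint passes its speed limit or range.

## Working session

There is one attempt and no reset: what is moved stays moved. The work goes in short steps, Python scripts to look and compute and a tool call to move; the robot and the scene stay as the last step left them, time stands still between calls to the robot, and variables do not carry over. Pictures are saved under pics/ and viewed, and the job is handed in when it is done.

Besides the shell and the picture viewer there is one more tool, called as name(argument=value, ...) on one line, values as JSON. step_arm: Moves the arm, as the interface text tells. Its arguments: {"type":"object","properties":{"plan":{"type":"array","items":{"type":"array"}},"squeeze":{"type":"number"}},"required":["plan"]}

```bash
mkdir -p pics; ls
cat > h.py <<'E'
import numpy as np, cv2, pickle
from plant import readout, get_image
def grab(n,tag):
    d=get_image(n); pickle.dump(d,open(f'{tag}.pkl','wb')); cv2.imwrite(f'pics/{tag}.png',cv2.resize(d['pixels'][:,:,::-1],(768,576),interpolation=cv2.INTER_CUBIC)); return d
def load(t): return pickle.load(open(f'{t}.pkl','rb'))
def undist(d,uv):
    uv=np.atleast_2d(np.asarray(uv,float)); p=np.c_[(uv[:,0]-d['cx'])/d['fx'],(uv[:,1]-d['cy'])/d['fy']]
    q=p.copy()
    for _ in range(20): q=p/(1+d['k1']*(q**2).sum(1,keepdims=True))
    return q
def cam(d): 
    R=np.array(d['R']);t=np.array(d['t']); return R,t
def onz(d,uv,z):
    R,t=cam(d); q=undist(d,uv); r=np.c_[q,np.ones(len(q))]@R; o=-R.T@t
    s=(z-o[2])/r[:,2]; return o+s[:,None]*r
def pts(d,uv):
    R,t=cam(d); uv=np.atleast_2d(uv).astype(int); q=undist(d,uv); z=d['depth'][uv[:,1],uv[:,0]]
    X=np.c_[q,np.ones(len(q))]*z[:,None]; X=(X-t)@R; X[z==0]=np.nan; return X
def proj(d,X):
    R,t=cam(d); c=np.atleast_2d(X)@R.T+t; q=c[:,:2]/c[:,2:]; q=q*(1+d['k1']*(q**2).sum(1,keepdims=True))
    return np.c_[q[:,0]*d['fx']+d['cx'],q[:,1]*d['fy']+d['cy']]
def cloud(d):
    v,u=np.mgrid[0:384,0:512]; return pts(d,np.c_[u.ravel(),v.ravel()]).reshape(384,512,3)
E
python3 - <<'E'
from h import *
for n in('scene','top'):
    d=grab(n,n+'0'); R,t=cam(d); print(n,-R.T@t,R[2],d['fx'],d['k1'])
s=readout.state(); print(s)
E
```

```text
pics
scene [1.48491461 0.64504327 0.94651037] [-0.68082415 -0.45178842 -0.57651166] 381.604397637246 -0.10628452497407334
top [0.41054092 0.00975447 1.52915846] [ 0.10055023 -0.00152488 -0.99493081] 402.57561795987095 -0.03503950298994555
{'clock': 0.1, 'joints': array([ 1.18939908e+00,  2.59160517e-01,  2.08560968e-02,  1.33368187e+00,
       -1.10561067e-05,  1.41821788e+00]), 'qvel': array([-0.00085666, -0.00170631,  0.00204314, -0.00221527,  0.00073554,
        0.00026743]), 'joint_torque': array([ 4.43501209e-03, -5.56696308e+01,  3.45069301e+01,  1.17288093e-02,
       -1.50051401e-04,  3.23295481e-06]), 'tcp_pos': array([0.12466037, 0.53543836, 0.2242205 ]), 'tcp_rot': array([ 0.17874509,  1.56362408, -0.18055594]), 'ft_force': array([-0.36647836, -0.55680051,  0.57398421]), 'ft_torque': array([ 0.01298509, -0.04430389,  0.05765826]), 'gripper_width': 0.08531394562057269}
```

View pics/scene0.png

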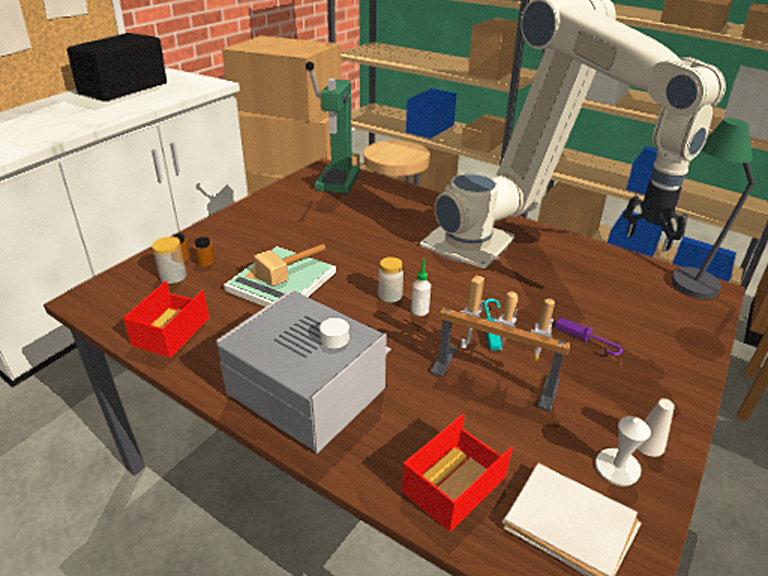

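View pics/top0.png

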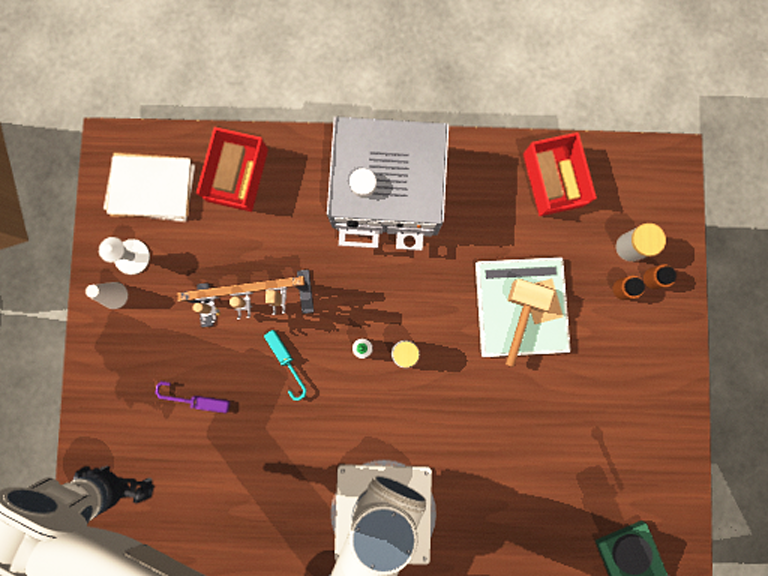

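Run:
```python
from h import *
a=load('top0')['pixels'][:,:,::-1]; b=load('scene0')['pixels'][:,:,::-1]
# top crops: rail x 110..220,y170..225 ; tray 215..305,y 140..175
c1=cv2.resize(a[170:225,110:220],None,fx=7,fy=7,interpolation=cv2.INTER_CUBIC)
cv2.imwrite('pics/c1.png',c1)
c2=cv2.resize(a[140:175,212:305],None,fx=8,fy=8,interpolation=cv2.INTER_CUBIC); cv2.imwrite('pics/c2.png',c2)
c3=cv2.resize(b[175:280,270:390],None,fx=5.5,fy=5.5,interpolation=cv2.INTER_CUBIC); cv2.imwrite('pics/c3.png',c3)
```

```text
(no output)
```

View pics/c1.png

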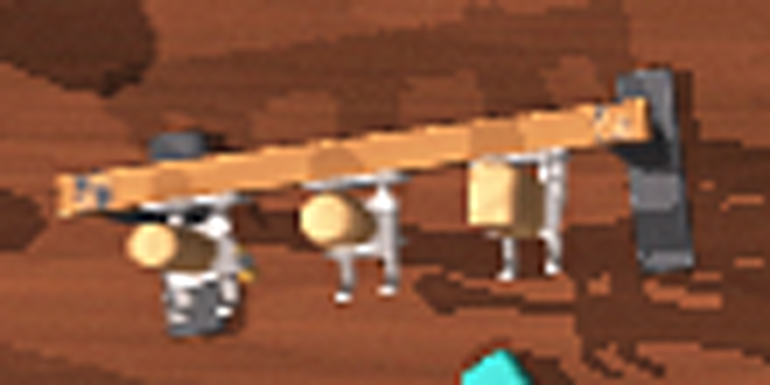

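View pics/c2.png

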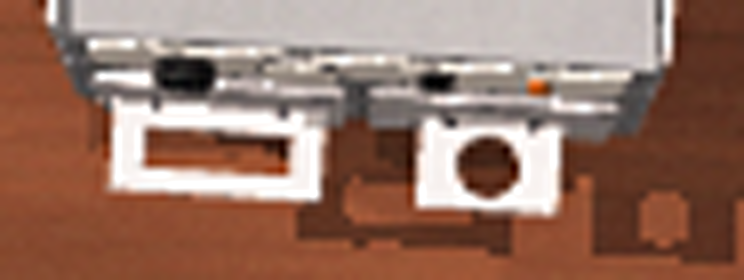

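View pics/c3.png

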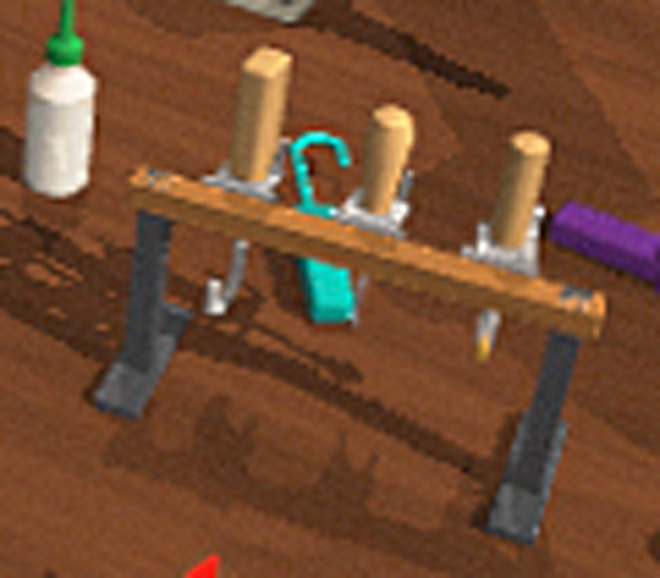

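Run:
```python
from h import *
d=load('top0'); C=cloud(d)
def sub(x,y,s): return [x/s-.5+.5/s, y/s-.5+.5/s]
print('grip guess',onz(d,[[110+(493+.5)/7-.5,170+(195+.5)/7-.5]],.243))
print('hole',onz(d,[[212+(488+.5)/8-.5,140+(165+.5)/8-.5]],.078))
for s,dd in(('top',d),('scene',load('scene0'))):
    C=cloud(dd); P=C.reshape(-1,3); n=np.nan_to_num(P)
    g=onz(d,[[180.4,197.9]],.243)[0]
    m=(np.hypot(n[:,0]-g[0],n[:,1]-g[1])<.035)&(n[:,2]>.232)&(n[:,2]<.26)
    q=n[m]; print(s,m.sum(),q.mean(0),q.min(0),q.max(0),np.median(q[:,2]))
    if m.sum()>5: print(cv2.minAreaRect((q[:,:2]*1000).astype(np.float32)))
    # oven front panel edges, roof
    m=(n[:,2]>.158)&(n[:,2]<.172)&(n[:,0]>.5)&(abs(n[:,1])<.25)
    q=n[m]; print('roof',m.sum(),np.median(q[:,2]),cv2.minAreaRect((q[:,:2]*1000).astype(np.float32)))
    m=(n[:,2]>.07)&(n[:,2]<.086)&(n[:,0]>.5)&(n[:,0]<.75)&(abs(n[:,1])<.25)
    q=n[m]; print('tab',m.sum(), q.min(0) if len(q) else 0,q.max(0) if len(q) else 0)
    # rail bar
    m=(n[:,2]>.15)&(n[:,2]<.17)&(n[:,1]>.2)&(n[:,1]<.8)&(n[:,0]>.4)&(n[:,0]<.8)
    q=n[m]; print('rail',m.sum(),cv2.minAreaRect((q[:,:2]*1000).astype(np.float32)),np.percentile(q[:,2],[5,50,95]))
    for nm,gx in(('jar',0),):pass
# bar by colour in top
p=d['pixels'][165:230,100:225]; hsv=cv2.cvtColor(p,cv2.COLOR_RGB2HSV)
m=cv2.inRange(hsv,(8,110,165),(18,230,255)); cv2.imwrite('pics/m.png',cv2.resize(m,None,fx=6,fy=6,interpolation=0))
n_,l,st,ce=cv2.connectedComponentsWithStats(m); print(st[:6],ce[:6])
```

```text
grip guess [[0.50879237 0.25574243 0.243     ]]
hole [[ 0.66628119 -0.04456224  0.078     ]]
top 65 [0.5087379  0.25534703 0.24374976] [0.49420815 0.2445921  0.23399168] [0.52358344 0.26600984 0.25125911] 0.24413160073225587
((508.7417297363281, 254.95509338378906), (29.406784057617188, 21.01129150390625), 3.884148597717285)
roof 4843 0.16653212672711187 ((709.8972778320312, 42.04554748535156), (311.1573791503906, 513.3714599609375), 74.20332336425781)
tab 397 [ 0.54236677 -0.107329    0.07055823] [0.70342183 0.21849873 0.08590829]
rail 719 ((503.15911865234375, 336.16815185546875), (78.242431640625, 284.7369079589844), 9.153630256652832) [0.15464109 0.16133087 0.16698026]
scene 45 [0.51437002 0.25800787 0.2400851 ] [0.49677421 0.24672363 0.23203491] [0.5263961  0.2683376  0.24507982] 0.2410351849299276
((511.53802490234375, 257.5535583496094), (21.568134307861328, 29.56908416748047), 89.607177734375)
roof 4273 0.16434723534451462 ((715.8363037109375, 41.37994384765625), (314.4244689941406, 504.1293640136719), 74.33955383300781)
tab 62 [0.54118494 0.12003386 0.07015212] [0.74917584 0.22506386 0.08560765]
rail 751 ((505.1612854003906, 336.17352294921875), (85.6102523803711, 287.00433349609375), 9.208300590515137) [0.15154768 0.15867963 0.16428411]
[[   0    0  125   65 7601]
 [  23   19   79   16  409]
 [  77   29    1    2    2]
 [  81   28    3    9   12]
 [  18   30    6    6   23]
 [  53   33    2    2    2]] [[62.04736219 32.18063413]
 [62.29828851 26.55745721]
 [77.         29.5       ]
 [82.16666667 31.75      ]
 [19.69565217 32.73913043]
 [53.5        33.5       ]]
```

View pics/m.png

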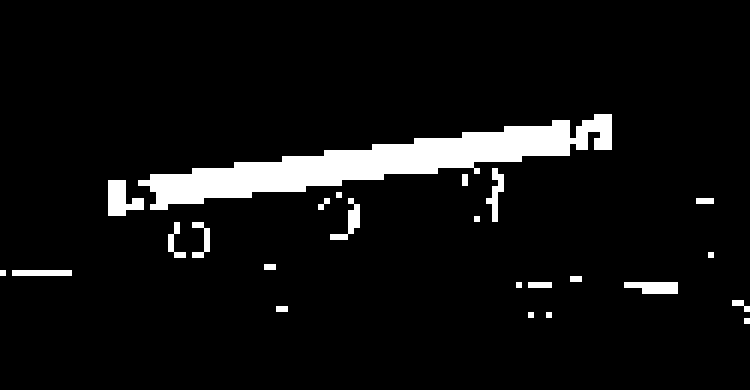

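Run:
```python
from h import *
d=load('top0'); S=8
def up(x0,x1,y0,y1): return cv2.resize(d['pixels'][y0:y1,x0:x1],None,fx=S,fy=S,interpolation=cv2.INTER_CUBIC)
def rect(mask,x0,y0,z,name):
    cs,_=cv2.findContours(mask,cv2.RETR_CCOMP,cv2.CHAIN_APPROX_NONE)
    for c in cs:
        if cv2.contourArea(c)<1000: continue
        uv=c[:,0,:].astype(float); uv=np.c_[x0+(uv[:,0]+.5)/S-.5,y0+(uv[:,1]+.5)/S-.5]
        w=onz(d,uv,z)[:,:2]*1000
        r=cv2.minAreaRect(w.astype(np.float32)); M=cv2.moments(w.astype(np.float32).reshape(-1,1,2))
        print(name,len(c),np.round(r[0],1),np.round(r[1],1),round(r[2],2),'cen',round(M['m10']/M['m00'],1),round(M['m01']/M['m00'],1))
im=up(212,305,140,180); g=im.min(2); rect(((g>165)*255).astype(np.uint8),212,140,.078,'tabs')
im=up(140,200,180,225); cv2.imwrite('pics/v.png',im[:,:,::-1]); 
hsv=cv2.cvtColor(im,cv2.COLOR_RGB2HSV)
m=((hsv[:,:,0]>8)&(hsv[:,:,0]<28)&(hsv[:,:,1]>50)&(hsv[:,:,1]<150)&(hsv[:,:,2]>190)).astype(np.uint8)*255
cv2.imwrite('pics/v2.png',m)
rect(m,140,180,.243,'handle')
im=up(100,225,165,230); hsv=cv2.cvtColor(im,cv2.COLOR_RGB2HSV)
m=cv2.inRange(hsv,(8,110,165),(18,230,255)); rect(m,100,165,.16,'bar')
e=load('scene0')
R=lambda x,y,z:onz(e,[[270+(x+.5)/5.5-.5,175+(y+.5)/5.5-.5]],z)
print('tip scene',R(217,290,.093)); print('top scene',R(268,60,.243))
```

```text
tabs 443 [666.1 -44.9] [64.9 41.5] 87.62 cen 665.6 -44.9
tabs 186 [665.6 -44.4] [30.1 29.7] 32.66 cen 665.6 -44.4
tabs 614 [670.3  80.1] [97.5 42.5] 87.56 cen 669.8 80.0
tabs 371 [669.6  79.2] [69.2 21.6] 87.01 cen 669.4 79.2
tabs 375 [696.3 -59.4] [84.7  7.7] 87.84 cen 695.8 -60.1
tabs 2130 [722.7  13.3] [ 37.8 267.3] 1.48 cen 727.6 -0.3
handle 156 [496.4 332.5] [22.4 21.6] 47.15 cen 496.3 332.4
handle 405 [514.2 244.1] [35.3 47.1] 4.66 cen 512.9 255.2
handle 196 [543.6 204.5] [16.6 20.2] 7.34 cen 542.4 203.7
bar 184 [510.4 477.1] [22.2 19.5] 10.32 cen 509.1 479.3
bar 359 [515.3 272.6] [29.9 24. ] 3.52 cen 514.4 269.2
bar 1414 [533.5 333.9] [ 21.6 274.9] 9.02 cen 533.8 333.2
tip scene [[0.55051678 0.26088057 0.093     ]]
top scene [[0.51049903 0.25746489 0.243     ]]
```

View pics/v2.png

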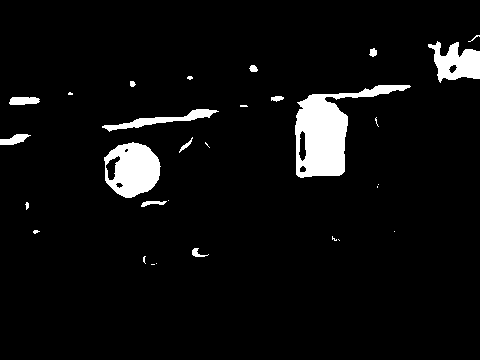

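View pics/v.png

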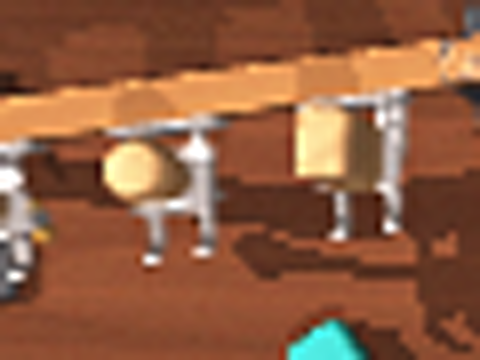

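```bash
cat >> h.py <<'E'
from scipy.spatial.transform import Rotation as Ro
def des(yaw,sgn):
    x=np.array([0,0,-1.]);y=sgn*np.array([-np.sin(yaw),np.cos(yaw),0]); return np.c_[x,y,np.cross(x,y)]
def go(p,yawdeg,sgn,st=None):
    s=readout.state(); R0=Ro.from_rotvec(s['tcp_rot']).as_matrix()
    Rd=des(np.radians(yawdeg),sgn); print('shift mm',np.round(1000*R0.T@(np.array(p)-s['tcp_pos']),1),'turn',np.round(np.degrees(Ro.from_matrix(R0.T@Rd).as_rotvec()),2))
def tool():
    s=readout.state(); R0=Ro.from_rotvec(s['tcp_rot']).as_matrix(); print(s['clock'],np.round(s['tcp_pos'],4),'x',np.round(R0[:,0],3),'y',np.round(R0[:,1],3),'yaw',np.degrees(np.arctan2(-R0[0,1],R0[1,1])),'F',np.round(s['ft_force'],1),'w',round(s['gripper_width'],4),'j',np.round(s['joints'],2))
E
python3 - <<'E'
from h import *
tool()
for s in(1,-1): go((.5095,.2555,.30),4.4,s)
d=load('top0'); print(onz(d,[[404/1.5,354/1.5]],.11),onz(d,[[362/1.5,348/1.5]],.16))
# bar ends top
print(onz(d,[[110+60/7,170+195/7],[110+648/7,170+118/7]],.16))
# prong ends of hook pair in top: 
print(onz(d,[[110+507/7,170+275/7],[110+552/7,170+268/7]],.16))
E
```

```text
0.1 [0.1247 0.5354 0.2242] x [-0.    -0.001 -1.   ] y [ 0.227  0.974 -0.001] yaw -13.1103453982602 F [-0.4 -0.6  0.6] w 0.0853 j [ 1.19  0.26  0.02  1.33 -0.    1.42]
shift mm [ -75.6 -185.4  438.3] turn [-17.51  -0.02   0.07]
shift mm [ -75.6 -185.4  438.3] turn [1.6249e+02 9.0000e-02 3.0000e-02]
[[ 0.39142079 -0.03777972  0.11      ]] [[0.40318128 0.05890708 0.16      ]]
[[0.50824726 0.48222637 0.16      ]
 [0.55335673 0.19591989 0.16      ]]
[[0.47489603 0.26156266 0.16      ]
 [0.47886401 0.23980118 0.16      ]]
```

step_arm(plan=[[0.2,[-0.04,0,0],[0,0,0]],[0.2,[-0.09,-0.08,0.19],[-8.75,0,0]],[0.2,[-0.09,-0.08,0.19],[-8.75,0,0]],[0.2,[-0.09,-0.08,0.19],[-8.75,0,0]],[0.2,[-0.09,-0.08,0.19],[-8.75,0,0]],[0.2,[-0.09,-0.08,0.19],[-8.75,0,0]],[0.2,[-0.09,-0.12,0.28],[-17.5,0,0]],[0.2,[-0.09,-0.16,0.37],[-17.5,0,0]],[0.2,[-0.09,-0.18,0.405],[-17.5,0,0]],[0.2,[-0.09,-0.185,0.438],[-17.5,0,0]]])

```text
clock: 0.93
tcp_pos: [0.4167, 0.32, 0.3144]
tcp_rot: [-0.061, 1.57, 0.06]
ft_force: [0.1, 0.7, 0.1]
gripper_width: 0.0515
```

step_arm(plan=[[0.2,[0,0,0],[0,0,0]],[0.2,[0,0,0],[0,0,0]],[0.2,[0,0,0],[0,0,0]]])

```text
clock: 1.18
tcp_pos: [0.4156, 0.3215, 0.314]
tcp_rot: [-0.06, 1.571, 0.059]
ft_force: [-0.2, 0.7, -0.4]
gripper_width: 0.0515
```

Run:
```python
from h import *
tool(); go((.5095,.2555,.215),4.4,1); grab('top','top1'); d=grab('scene','scene1')
cv2.imwrite('pics/c4.png',cv2.resize(d['pixels'][120:280,250:410][:,:,::-1],None,fx=4,fy=4,interpolation=2))
```

```text
1.1833 [0.4156 0.3215 0.314 ] x [-0.001 -0.    -1.   ] y [-0.075  0.997 -0.   ] yaw 4.3291890900851655 F [-0.2  0.7 -0.4] w 0.0515 j [0.5  0.21 0.18 1.54 0.   0.42]
shift mm [ 98.9 -72.9  88.8] turn [-0.07 -0.06  0.01]
```

View pics/c4.png

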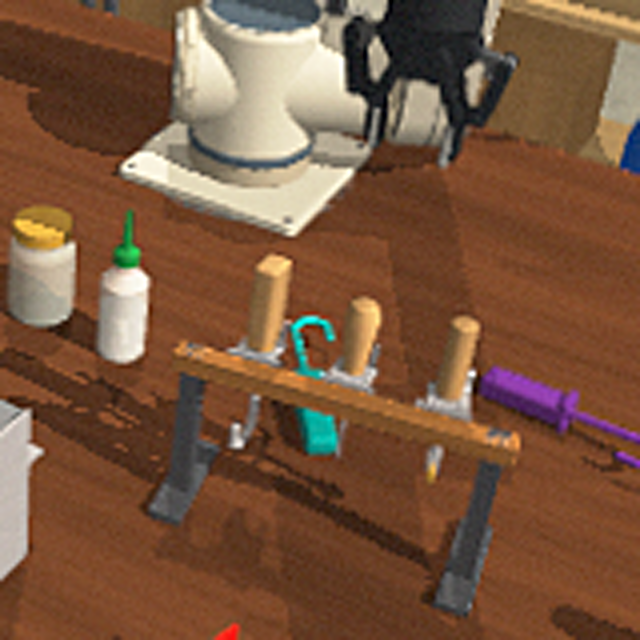

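step_arm(plan=[[0.2,[0,-0.036,0.044],[0,0,0]],[0.2,[0,-0.073,0.089],[0,0,0]],[0.2,[0,-0.073,0.089],[0,0,0]],[0.2,[0,-0.073,0.089],[0,0,0]],[0.2,[0,-0.073,0.089],[0,0,0]],[0.2,[0,-0.073,0.089],[0,0,0]],[0.2,[0.02,-0.073,0.089],[0,0,0]],[0.2,[0.02,-0.073,0.089],[0,0,0]]])

```text
clock: 1.95
tcp_pos: [0.508, 0.2568, 0.2924]
tcp_rot: [-0.062, 1.573, 0.062]
ft_force: [1.1, 0.2, 0.5]
gripper_width: 0.0514
```

Run:
```python
from h import *
tool(); go((.5095,.2555,.215),4.4,1); d=grab('scene','scene2')
cv2.imwrite('pics/c5.png',cv2.resize(d['pixels'][120:280,250:410][:,:,::-1],None,fx=4,fy=4,interpolation=2))
```

```text
1.95 [0.508  0.2568 0.2924] x [-0.003 -0.001 -1.   ] y [-0.079  0.997 -0.   ] yaw 4.522742329573345 F [1.1 0.2 0.5] w 0.0514 j [0.32 0.29 0.23 1.52 0.   0.24]
shift mm [77.4 -1.4  1.6] turn [ 0.12 -0.16  0.03]
```

View pics/c5.png

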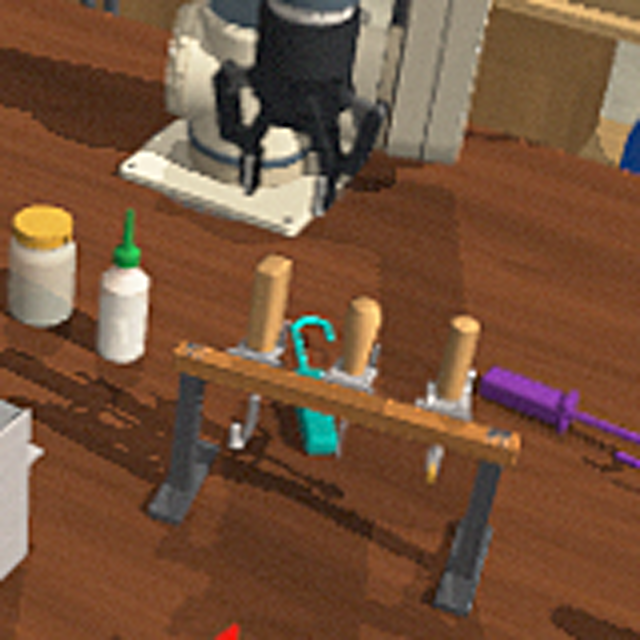

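Run:
```python
from h import *
d=load('scene2')
R=Ro.from_rotvec(readout.state()['tcp_rot']).as_matrix();p=readout.state()['tcp_pos']
for l in(25,15,6,0):
  for w in(-.026,.026): print(l,w,(proj(d,p+R@np.array([l/1000,w,0]))-[250,120])*4)
print((proj(d,[.5095,.2555,.243])-[250,120])*4)
C=cloud(d); m=C[120+180//4:120+215//4,250+240//4:250+340//4].reshape(-1,3)
m=m[(m[:,2]>.2)]; print(np.round(m[np.argsort(m[:,2])[:12]],3))
```

```text
25 -0.026 [[247.54604503 225.09352116]]
25 0.026 [[307.51073119 243.36546462]]
15 -0.026 [[248.80222036 214.80220469]]
15 0.026 [[309.06897364 232.99931   ]]
6 -0.026 [[249.94061956 205.4594438 ]]
6 0.026 [[310.48124363 223.58702147]]
0 -0.026 [[250.70369931 199.1881604 ]]
0 0.026 [[311.42796726 217.26822356]]
[[271.6477743  260.64636013]]
[[0.513 0.232 0.303]
 [0.507 0.233 0.304]
 [0.521 0.229 0.305]
 [0.519 0.231 0.305]
 [0.515 0.233 0.308]
 [0.5   0.233 0.308]
 [0.512 0.291 0.308]
 [0.509 0.233 0.308]
 [0.519 0.231 0.309]
 [0.517 0.286 0.309]
 [0.522 0.229 0.31 ]
 [0.516 0.289 0.31 ]]
```

Run:
```python
from h import *
d=load('scene2')
im=d['pixels'][130:190,295:355][:,:,::-1]
im=np.clip(im.astype(float)*2,0,255).astype(np.uint8)
cv2.imwrite('pics/c6.png',cv2.resize(im,None,fx=9,fy=9,interpolation=2))
C=cloud(d)
for v in range(160,186,2): print(v,np.round(C[v,310:336:2,2],3))
```

```text
160 [0.33  0.334 0.334 0.048 0.048 0.043 0.047 0.039 0.024 0.015 0.352 0.356
 0.354]
162 [0.324 0.326 0.324 0.033 0.038 0.029 0.031 0.02  0.01  0.007 0.349 0.349
 0.347]
164 [0.316 0.321 0.315 0.025 0.023 0.024 0.018 0.007 0.016 0.015 0.339 0.339
 0.331]
166 [0.01  0.312 0.308 0.015 0.015 0.009 0.013 0.014 0.01  0.33  0.331 0.331
 0.006]
168 [ 0.014  0.305  0.011  0.011  0.011  0.009  0.009  0.012  0.013  0.322
  0.322  0.323 -0.002]
170 [0.011 0.013 0.013 0.011 0.011 0.011 0.009 0.009 0.011 0.315 0.315 0.315
 0.001]
172 [ 0.012  0.013  0.012  0.009  0.011  0.005  0.009  0.01   0.013  0.309
  0.308  0.003 -0.002]
174 [ 0.003  0.005  0.012  0.009  0.016  0.013  0.017  0.013  0.005  0.002
 -0.002 -0.003  0.002]
176 [ 0.004  0.003  0.002  0.002  0.007  0.009  0.012  0.006 -0.001  0.003
 -0.    -0.002  0.001]
178 [-0.     0.001 -0.     0.001  0.001  0.002  0.002  0.003 -0.003  0.001
  0.002  0.001  0.003]
180 [-0.002  0.     0.001 -0.003 -0.004  0.002  0.002  0.001 -0.003  0.007
 -0.003  0.     0.004]
182 [ 0.002 -0.003  0.002 -0.001  0.001 -0.003 -0.001 -0.001  0.006 -0.
 -0.001 -0.002 -0.   ]
184 [-0.003  0.001 -0.001 -0.002  0.241  0.242 -0.001 -0.     0.003 -0.002
 -0.001 -0.002  0.   ]
```

View pics/c6.png

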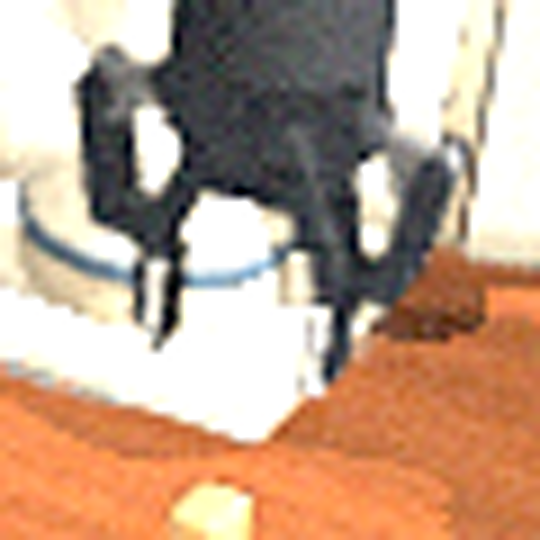

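Run:
```python
from h import *
for f,p in(('scene0',(.1247,.5354,.2242)),('scene1',(.4156,.3215,.314)),('scene2',(.508,.2568,.2924)),('top0',(.1247,.5354,.2242)),('top1',(.4156,.3215,.314))):
    d=load(f); C=cloud(d).reshape(-1,3); p=np.array(p)
    m=(np.hypot(C[:,0]-p[0],C[:,1]-p[1])<.07)&(C[:,2]>p[2]-.04)&(C[:,2]<p[2]+.2); q=C[m]
    if f[0]=='s': m2=C[m]; 
    z=q[:,2]; print(f,m.sum(),np.round(np.sort(z)[:12]-p[2],3))
    lo=q[z<np.sort(z)[min(15,len(z)-1)]]; print('   ',np.round(lo.mean(0)-p,3))
s=readout.state();print(s['tcp_pos'],s['tcp_rot'])
```

```text
scene0 997 [0.018 0.02  0.02  0.022 0.023 0.024 0.024 0.025 0.025 0.026 0.026 0.026]
    [ 0.007 -0.001  0.024]
scene1 1267 [0.011 0.012 0.012 0.013 0.014 0.014 0.015 0.016 0.016 0.017 0.018 0.018]
    [ 0.005 -0.003  0.015]
scene2 1329 [0.01  0.011 0.011 0.013 0.013 0.013 0.014 0.015 0.015 0.016 0.016 0.016]
    [ 0.007 -0.003  0.014]
top0 617 [0.024 0.024 0.026 0.027 0.031 0.031 0.033 0.033 0.034 0.035 0.037 0.039]
    [0.008 0.001 0.033]
top1 330 [0.057 0.059 0.059 0.06  0.061 0.062 0.062 0.063 0.064 0.064 0.065 0.065]
    [ 0.002 -0.035  0.063]
[0.50809649 0.25670123 0.29368962] [-0.06231247  1.57203393  0.06155906]
```

Run:
```python
from h import *
d=load('scene2'); C=cloud(d)
for v in range(130,166,2): print(v,[f"{a:.3f}" for a in C[v,312:340:3,2]])
print(proj(d,[.545,.26,.34]),proj(d,[.508,.2568,.34]))
```

```text
130 ['0.198', '0.449', '0.455', '0.456', '0.459', '0.462', '0.461', '0.459', '0.458', '0.193']
132 ['0.186', '0.443', '0.448', '0.450', '0.453', '0.454', '0.455', '0.452', 'nan', '0.186']
134 ['0.183', '0.438', '0.442', '0.446', '0.447', '0.447', '0.449', '0.447', '0.444', '0.181']
136 ['0.415', '0.431', '0.436', '0.438', '0.441', '0.442', '0.442', '0.440', '0.437', '0.169']
138 ['0.412', '0.413', '0.429', '0.432', '0.433', '0.435', '0.435', '0.434', '0.429', '0.169']
140 ['0.403', '0.408', '0.409', '0.412', '0.415', '0.429', '0.420', '0.421', '0.421', '0.162']
142 ['0.398', '0.399', '0.407', '0.406', '0.406', '0.411', '0.412', '0.416', '0.417', '0.154']
144 ['0.130', '0.395', '0.400', '0.398', '0.401', '0.406', '0.405', '0.408', '0.411', '0.409']
146 ['0.121', '0.391', '0.395', '0.392', '0.399', '0.402', '0.400', '0.403', '0.403', '0.404']
148 ['0.112', '0.383', '0.383', '0.386', '0.387', '0.397', '0.395', '0.395', '0.118', '0.396']
150 ['0.101', '0.377', '0.374', '0.378', '0.383', '0.388', '0.386', '0.376', '0.112', '0.394']
152 ['0.362', '0.368', '0.087', '0.082', '0.372', '0.380', '0.382', '0.374', '0.101', '0.389']
154 ['0.356', '0.358', '0.080', '0.074', '0.068', '0.375', '0.378', '0.368', '0.087', '0.381']
156 ['0.348', '0.342', '0.062', '0.062', '0.058', '0.366', '0.369', '0.357', '0.017', '0.375']
158 ['0.343', '0.338', '0.053', '0.053', '0.044', '0.009', '0.360', '0.355', '0.357', '0.367']
160 ['0.334', '0.328', '0.048', '0.044', '0.039', '0.013', '0.352', '0.353', '0.359', '0.362']
162 ['0.326', '0.320', '0.038', '0.030', '0.020', '0.015', '0.349', '0.349', '0.355', '0.354']
164 ['0.321', '0.311', '0.023', '0.022', '0.007', '0.011', '0.339', '0.338', '0.001', '-0.000']
[[317.66222524 164.91193036]] [[321.93727141 159.57423846]]
```

step_arm(plan=[[0.2,[0.03,-0.001,0.0015],[0,0,0]],[0.2,[0.06,-0.001,0.0015],[0,0,0]],[0.2,[0.065,-0.001,0.0015],[0,0,0]],[0.2,[0.065,-0.001,0.0015],[0,0,0]],[0.2,[0.065,-0.001,0.0015],[0,0,0]]])

```text
clock: 2.42
tcp_pos: [0.5115, 0.2554, 0.2311]
tcp_rot: [-0.061, 1.569, 0.061]
ft_force: [-0.1, 0.9, 1.0]
gripper_width: 0.0514
```

Run:
```python
from h import *
tool(); go((.5095,.2555,.215),4.4,1); d=grab('scene','scene3')
im=d['pixels'][140:215,285:360][:,:,::-1]
im=np.clip(im.astype(float)*2,0,255).astype(np.uint8)
cv2.imwrite('pics/c7.png',cv2.resize(im,None,fx=8,fy=8,interpolation=2))
d=grab('top','top3')
cv2.imwrite('pics/c8.png',cv2.resize(d['pixels'][160:240,140:220][:,:,::-1],None,fx=7,fy=7,interpolation=2))
```

```text
2.4167 [0.5115 0.2554 0.2311] x [ 0.001  0.    -1.   ] y [-0.077  0.997  0.   ] yaw 4.437854512041678 F [-0.1  0.9  1. ] w 0.0514 j [0.32 0.29 0.09 1.36 0.   0.24]
shift mm [16.1  0.2 -2. ] turn [ 0.04  0.07 -0.02]
```

View pics/c7.png

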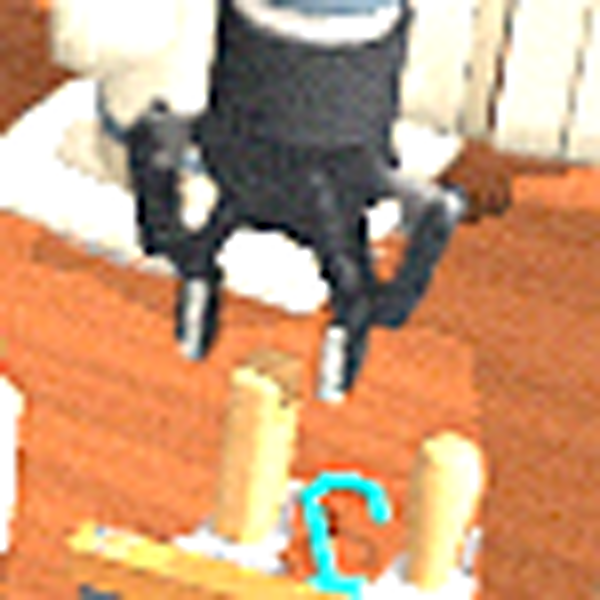

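View pics/c8.png

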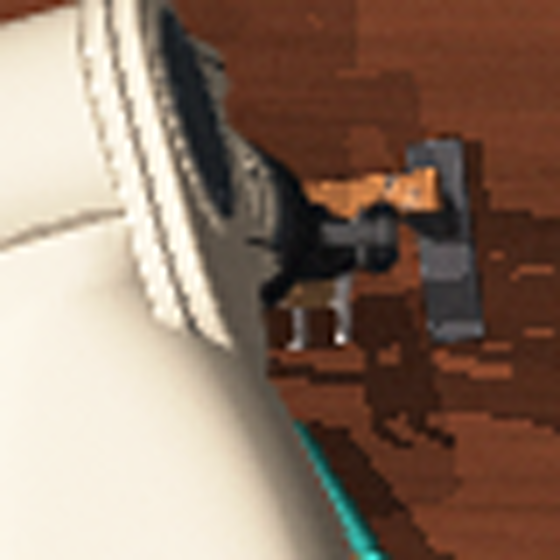

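Run:
```python
from h import *
d=load('scene3'); C=cloud(d)
for nm,c in(('L',(193,345)),('R',(338,388)),('H',(262,372))):
    u=285+c[0]/8;v=140+c[1]/8; u0=int(u);v0=int(v)
    for dv in(-2,0,2): print(nm,v0+dv,[tuple(np.round(C[v0+dv,u0+k],3)) for k in(-2,-1,0,1,2)])
```

```text
L 181 [(np.float64(0.52), np.float64(0.22), np.float64(0.251)), (np.float64(0.518), np.float64(0.223), np.float64(0.251)), (np.float64(0.523), np.float64(0.228), np.float64(0.256)), (np.float64(0.525), np.float64(0.233), np.float64(0.259)), (np.float64(0.516), np.float64(0.232), np.float64(0.254))]
L 183 [(np.float64(0.183), np.float64(0.073), np.float64(-0.002)), (np.float64(0.526), np.float64(0.227), np.float64(0.25)), (np.float64(0.523), np.float64(0.229), np.float64(0.249)), (np.float64(0.523), np.float64(0.233), np.float64(0.25)), (np.float64(0.514), np.float64(0.232), np.float64(0.245))]
L 185 [(np.float64(0.196), np.float64(0.079), np.float64(-0.003)), (np.float64(0.196), np.float64(0.084), np.float64(-0.001)), (np.float64(0.196), np.float64(0.089), np.float64(0.001)), (np.float64(0.192), np.float64(0.092), np.float64(0.0)), (np.float64(0.188), np.float64(0.095), np.float64(-0.001))]
R 186 [(np.float64(0.519), np.float64(0.284), np.float64(0.256)), (np.float64(0.518), np.float64(0.287), np.float64(0.257)), (np.float64(0.514), np.float64(0.289), np.float64(0.255)), (np.float64(
[... 912 characters left out ...]
, np.float64(0.252), np.float64(0.241)), (np.float64(0.502), np.float64(0.256), np.float64(0.244))]
H 186 [(np.float64(0.519), np.float64(0.25), np.float64(0.243)), (np.float64(0.517), np.float64(0.252), np.float64(0.242)), (np.float64(0.513), np.float64(0.254), np.float64(0.241)), (np.float64(0.516), np.float64(0.259), np.float64(0.245)), (np.float64(0.511), np.float64(0.26), np.float64(0.242))]
H 188 [(np.float64(0.521), np.float64(0.251), np.float64(0.236)), (np.float64(0.521), np.float64(0.255), np.float64(0.238)), (np.float64(0.522), np.float64(0.259), np.float64(0.24)), (np.float64(0.524), np.float64(0.263), np.float64(0.243)), (np.float64(0.522), np.float64(0.265), np.float64(0.243))]
```

step_arm(plan=[[0.2,[0.024,0,-0.001],[0,0,0]],[0.2,[0.045,0,-0.001],[0,0,0]],[0.2,[0.045,0,-0.001],[0,0,0]],[0.2,[0.045,0,-0.001],[0,0,0]]])

```text
clock: 2.85
tcp_pos: [0.5106, 0.2548, 0.1852]
tcp_rot: [-0.06, 1.57, 0.06]
ft_force: [0.5, 0.0, 1.2]
gripper_width: 0.0513
```

Run:
```python
from h import *
tool(); d=grab('scene','scene4')
im=d['pixels'][140:215,285:360][:,:,::-1]
im=np.clip(im.astype(float)*2,0,255).astype(np.uint8)
cv2.imwrite('pics/c9.png',cv2.resize(im,None,fx=8,fy=8,interpolation=2))
```

```text
2.85 [0.5106 0.2548 0.1852] x [-0. -0. -1.] y [-0.077  0.997 -0.   ] yaw 4.390870086861654 F [0.5 0.  1.2] w 0.0513 j [ 0.32  0.31 -0.01  1.25 -0.    0.24]
```

View pics/c9.png

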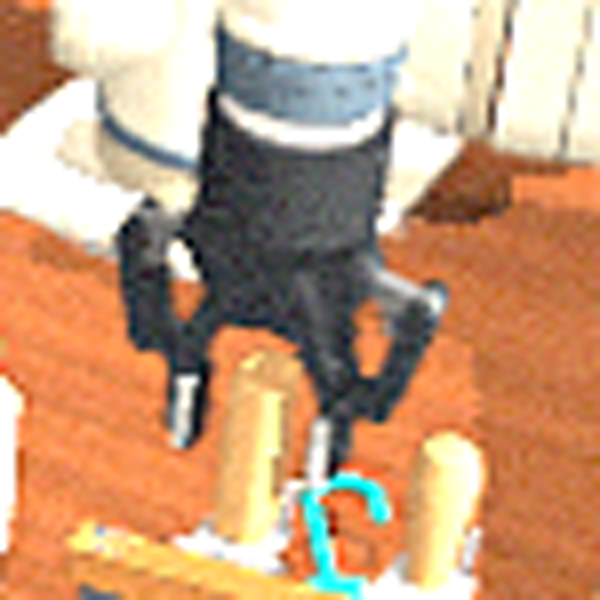

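step_arm(plan=[[-1,[0,0,0],[0,0,0]],[-1,[0,0,0],[0,0,0]],[-1,[0,0,0],[0,0,0]],[-1,[0,0,0],[0,0,0]],[-1,[0,0,0],[0,0,0]],[-1,[0,0,0],[0,0,0]]], squeeze=90)

```text
clock: 3.4
tcp_pos: [0.5112, 0.2551, 0.1859]
tcp_rot: [-0.059, 1.567, 0.061]
ft_force: [0.5, 0.2, 6.4]
gripper_width: 0.0212
```

Run:
```python
from h import *
tool(); d=grab('scene','scene5')
im=d['pixels'][140:235,265:360][:,:,::-1]
im=np.clip(im.astype(float)*2,0,255).astype(np.uint8)
cv2.imwrite('pics/c10.png',cv2.resize(im,None,fx=6,fy=6,interpolation=2))
```

```text
3.4 [0.5112 0.2551 0.1859] x [ 0.003  0.001 -1.   ] y [-0.077  0.997  0.001] yaw 4.395755418949742 F [0.5 0.2 6.4] w 0.0212 j [ 0.32  0.31 -0.01  1.25  0.    0.24]
```

View pics/c10.png

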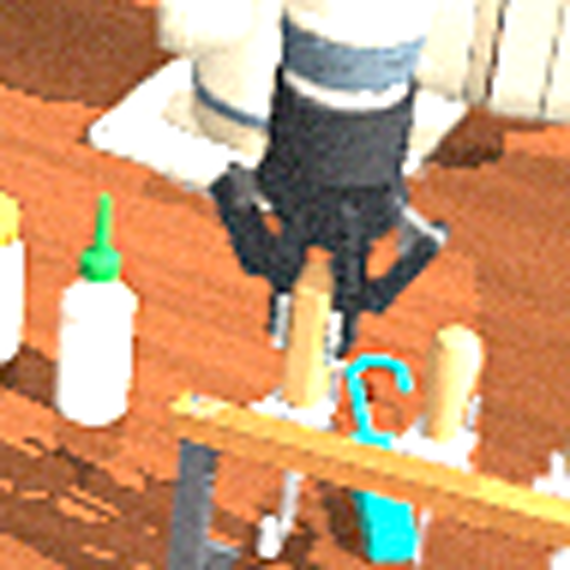

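step_arm(plan=[[-1,[-0.01,0,0],[0,0,0]],[-1,[-0.024,0,0],[0,0,0]],[-1,[-0.026,0,0],[0,0,0]],[-1,[-0.026,-0.001,-0.015],[0,0,0]],[-1,[-0.026,-0.0024,-0.03],[0,0,0]],[-1,[-0.026,-0.004,-0.05],[0,0,0]],[-1,[-0.026,-0.0056,-0.07],[0,0,0]],[-1,[-0.026,-0.0072,-0.09],[0,0,0]],[-1,[-0.026,-0.0072,-0.09],[0,0,0]]])

```text
clock: 4.2
tcp_pos: [0.4182, 0.2402, 0.2108]
tcp_rot: [-0.061, 1.571, 0.061]
ft_force: [0.8, -0.6, -1.3]
gripper_width: 0.0213
```

Run:
```python
from h import *
tool(); d=grab('scene','scene6')
im=d['pixels'][130:240,255:375][:,:,::-1]
im=np.clip(im.astype(float)*1.7,0,255).astype(np.uint8)
cv2.imwrite('pics/c11.png',cv2.resize(im,None,fx=5,fy=5,interpolation=2))
```

```text
4.2 [0.4182 0.2402 0.2108] x [-0.001 -0.    -1.   ] y [-0.077  0.997 -0.   ] yaw 4.433918535551228 F [ 0.8 -0.6 -1.3] w 0.0213 j [ 0.35  0.15 -0.16  1.27  0.    0.27]
```

View pics/c11.png

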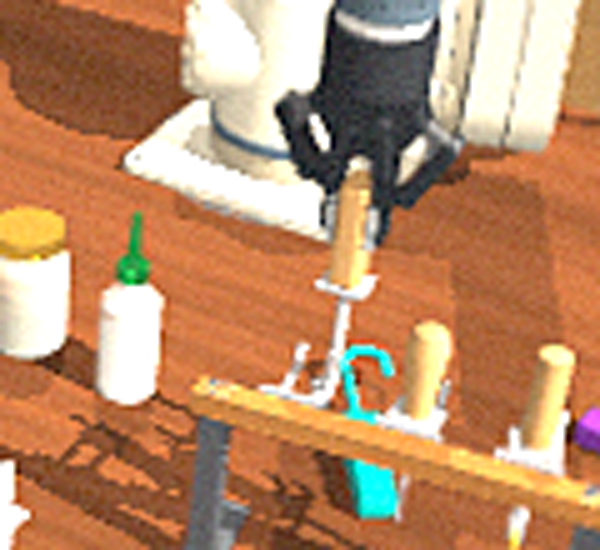

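Run:
```python
from h import *
d=load('scene6'); s=readout.state(); y=np.radians(4.4); f=np.array([np.cos(y),np.sin(y),0]); p=s['tcp_pos']
ax=p+np.array([0,0,.0155])
P={'tip':ax+.034*f-[0,0,.108],'low':ax+.017*f-[0,0,.142],'bol':ax-[0,0,.048],'top':ax+[0,0,.042]}
for k,v in P.items(): print(k,np.round(v,4),(proj(d,v)-[255,130])*5)
print((proj(d,[.4769,.2507,.166])-[255,130])*5)
C=cloud(d)
for v in range(196,212,2): print(v,[tuple(np.round(C[v,u],3).tolist()) for u in(313,314,315,316,317)])
```

```text
tip [0.4539 0.2432 0.1184] [[313.60326106 377.57215417]]
low [0.437  0.2419 0.0844] [[316.95016626 402.16549974]]
bol [0.42   0.2405 0.1784] [[340.86888112 285.46283896]]
top [0.42   0.2405 0.2684] [[356.55953114 177.44126869]]
[[316.54013783 343.44196275]]
196 [(0.255, 0.139, -0.002), (0.254, 0.143, -0.001), (0.251, 0.146, -0.002), (0.25, 0.15, -0.0), (0.252, 0.155, 0.003)]
198 [(0.271, 0.146, 0.0), (0.269, 0.15, 0.001), (0.48, 0.24, 0.166), (0.266, 0.158, 0.002), (0.262, 0.16, 0.0)]
200 [(0.282, 0.152, -0.001), (0.284, 0.157, 0.002), (0.485, 0.242, 0.161), (0.272, 0.161, -0.004), (0.275, 0.167, 0.0)]
202 [(0.299, 0.16, 0.002), (0.486, 0.24, 0.153), (0.483, 0.243, 0.152), (0.292, 0.17, 0.002), (0.285, 0.172, -0.001)]
204 [(0.5, 0.243, 0.154), (0.496, 0.245, 0.153), (0.307, 0.173, 0.003), (0.298, 0.174, -0.003), (0.297, 0.178, -0.001)]
206 [(0.505, 0.246, 0.15), (0.312, 0.172, -0.005), (0.316, 0.178, 0.0), (0.315, 0.182, 0.001), (0.312, 0.185, 0.001)]
208 [(0.53, 0.257, 0.162), (0.331, 0.181, 0.001), (0.323, 0.182, -0.004), (0.322, 0.186, -0.003), (0.326, 0.192, 0.002)]
210 [(0.534, 0.26, 0.157), (0.533, 0.263, 0.158), (0.535, 0.267, 0.161), (0.527, 0.268, 0.157), (0.528, 0.272, 0.159)]
```

step_arm(plan=[[-1,[0,-0.03,-0.003],[0,0,0]],[-1,[0,-0.06,-0.005],[0,0,0]],[-1,[0,-0.09,0.002],[1,0,0]],[-1,[0,-0.12,0.02],[2,0,0]],[-1,[0,-0.15,0.04],[3,0,0]],[-1,[0,-0.18,0.06],[4,0,0]],[-1,[0,-0.21,0.08],[5,0,0]],[-1,[0,-0.24,0.1],[6,0,0]],[-1,[0,-0.268,0.12],[6.8,0,0]],[-1,[0,-0.2924,0.1365],[6.8,0,0]]])

```text
clock: 5.08
tcp_pos: [0.5819, -0.043, 0.2099]
tcp_rot: [0.034, 1.57, -0.035]
ft_force: [0.8, 0.3, -0.8]
gripper_width: 0.0208
```

step_arm(plan=[[-1,[0,0,0],[0,0,0]],[-1,[0,0,0],[0,0,0]],[-1,[0,0,0],[0,0,0]]])

```text
clock: 5.33
tcp_pos: [0.58, -0.0406, 0.2098]
tcp_rot: [0.034, 1.572, -0.033]
ft_force: [-0.5, 1.0, -1.5]
gripper_width: 0.0207
```

Run:
```python
from h import *
tool(); go((.5768,-.0409,.1525),-2.4,1); d=grab('scene','scene7'); t=grab('top','top7')
im=d['pixels'][100:280,130:310][:,:,::-1]
im=np.clip(im.astype(float)*1.5,0,255).astype(np.uint8)
cv2.imwrite('pics/c12.png',cv2.resize(im,None,fx=3.2,fy=3.2,interpolation=2))
cv2.imwrite('pics/c13.png',cv2.resize(t['pixels'][130:230,210:310][:,:,::-1],None,fx=6,fy=6,interpolation=2))
```

```text
5.3333 [ 0.58   -0.0406  0.2098] x [-0.001  0.    -1.   ] y [0.043 0.999 0.   ] yaw -2.4404279107085567 F [-0.5  1.  -1.5] w 0.0207 j [-0.21  0.32  0.07  1.32  0.   -0.17]
shift mm [57.3 -0.5 -3.1] turn [-0.04 -0.06 -0.02]
```

View pics/c12.png

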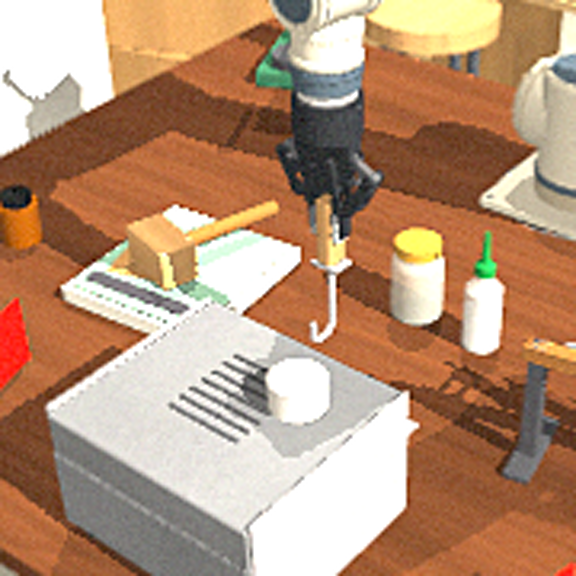

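View pics/c13.png

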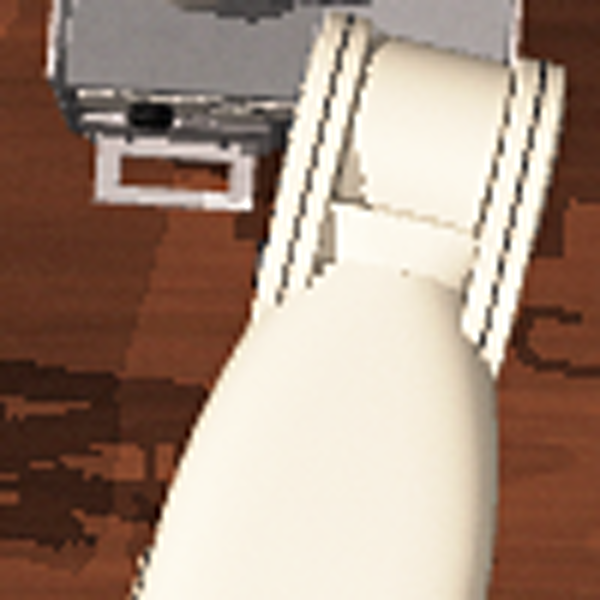

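Run:
```python
from h import *
d=load('scene7'); y=np.radians(-2.4); f=np.array([np.cos(y),np.sin(y),0]); p=readout.state()['tcp_pos']
im=d['pixels'][150:220,205:275][:,:,::-1]
im=np.clip(im.astype(float)*1.5,0,255).astype(np.uint8)
cv2.imwrite('pics/c14.png',cv2.resize(im,None,fx=8,fy=8,interpolation=2))
ax=p+np.array([0,0,.0155])
P={'tip':ax+.034*f-[0,0,.108],'low':ax+.017*f-[0,0,.142],'bol':ax-[0,0,.045],'top':ax+[0,0,.042]}
for k,v in P.items(): print(k,np.round(v,4),(proj(d,v)-[205,150]+.5)*8)
C=cloud(d)
for v in range(194,208): print(v,[tuple(np.round(C[v,u],3).tolist()) if C[v,u][2]>.05 else 0 for u in range(225,237)])
```

```text
tip [ 0.6135 -0.0412  0.1179] [[181.78196358 404.6036806 ]]
low [ 0.5965 -0.0405  0.0839] [[207.00986267 446.01317641]]
bol [ 0.5795 -0.0398  0.1809] [[226.80385209 255.92413405]]
top [ 0.5795 -0.0398  0.2679] [[223.74823165  88.90621799]]
194 [0, 0, 0, 0, 0, 0, 0, 0, (0.585, -0.036, 0.13), (0.58, -0.035, 0.128), 0, 0]
195 [0, 0, 0, 0, 0, 0, 0, 0, (0.582, -0.038, 0.123), (0.579, -0.036, 0.123), 0, 0]
196 [0, 0, 0, 0, 0, 0, 0, 0, (0.583, -0.038, 0.119), (0.58, -0.035, 0.118), 0, 0]
197 [0, 0, 0, 0, 0, 0, 0, 0, (0.582, -0.039, 0.113), (0.582, -0.034, 0.116), 0, 0]
198 [0, 0, 0, 0, 0, 0, 0, 0, (0.579, -0.041, 0.107), (0.579, -0.036, 0.108), 0, 0]
199 [0, 0, 0, 0, 0, 0, 0, 0, (0.581, -0.04, 0.103), (0.579, -0.036, 0.104), 0, 0]
200 [0, 0, 0, (0.611, -0.04, 0.117), 0, 0, 0, 0, (0.581, -0.039, 0.099), (0.581, -0.035, 0.101), 0, 0]
201 [0, 0, (0.616, -0.04, 0.116), (0.61, -0.04, 0.112), 0, 0, 0, 0, (0.583, -0.038, 0.097), (0.579, -0.036, 0.095), 0, 0]
202 [0, 0, (0.616, -0.041, 0.111), (0.613, -0.038, 0.11), 0, 0, 0, (0.587, -0.04, 0.093), (0.586, -0.036, 0.094), 0, 0, 0]
203 [0, 0, (0.616, -0.041, 0.106), (0.614, -0.037, 0.107), 0, 0, (0.592, -0.041, 0.091), (0.588, -0.039, 0.089), (0.588, -0.035, 0.091), 0, 0, 0]
204 [0, 0, (0.616, -0.041, 0.101), (0.614, -0.038, 0.102), 0, (0.595, -0.043, 0.088), (0.597, -0.037, 0.092), (0.594, -0.034, 0.091), (0.586, -0.036, 0.085), 0, 0, 0]
205 [0, 0, (0.613, -0.044, 0.094), (0.613, -0.039, 0.096), (0.608, -0.038, 0.094), (0.601, -0.039, 0.089), (0.598, -0.036, 0.088), 0, 0, 0, 0, 0]
206 [0, 0, 0, (0.618, -0.035, 0.096), (0.609, -0.037, 0.09), (0.605, -0.036, 0.088), 0, 0, 0, 0, 0, 0]
207 [0, 0, 0, 0, 0, 0, 0, 0, 0, 0, 0, 0]
```

View pics/c14.png

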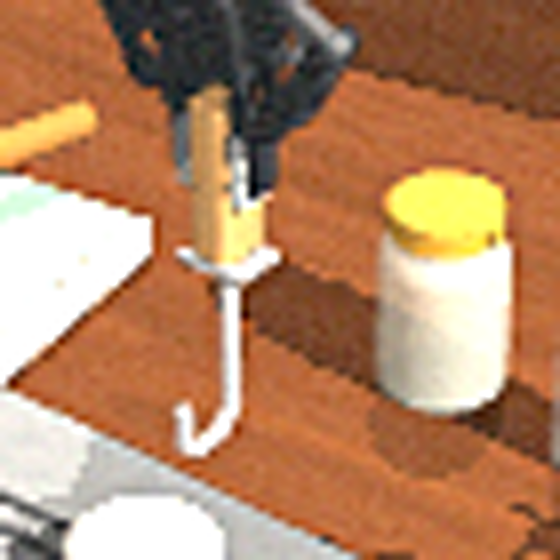

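step_arm(plan=[[-1,[0.02,0,0],[0,0,0]],[-1,[0.04,0,0],[0,0,0]],[-1,[0.057,0,0],[0,0,0]],[-1,[0.057,0,0],[0,0,0]],[-1,[0.057,0,0],[0,0,0]]])

```text
clock: 5.85
tcp_pos: [0.5792, -0.0395, 0.1535]
tcp_rot: [0.032, 1.572, -0.032]
ft_force: [1.3, 0.2, -0.6]
gripper_width: 0.0213
```

step_arm(plan=[[-1,[0,-0.0005,0.01],[0,0,0]],[-1,[0,-0.0005,0.02],[0,0,0]],[-1,[0,-0.0005,0.03],[0,0,0]],[-1,[0,-0.0005,0.042],[0,0,0]],[-1,[0,-0.0005,0.052],[0,0,0]],[-1,[0,-0.0005,0.052],[0,0,0]],[-1,[0,-0.0005,0.052],[0,0,0]],[-1,[0,-0.0005,0.052],[0,0,0]]])

```text
clock: 6.52
tcp_pos: [0.6315, -0.0428, 0.1542]
tcp_rot: [0.033, 1.57, -0.033]
ft_force: [0.4, -0.7, -1.6]
gripper_width: 0.0212
```

Run:
```python
from h import *
tool(); go((.6317,-.0432,.1815),-2.4,1); d=grab('scene','scene8'); t=grab('top','top8')
p=readout.state()['tcp_pos']; y=np.radians(-2.4); print('tip',p+.034*np.array([np.cos(y),np.sin(y),0])-[0,0,.0925])
im=d['pixels'][100:240,150:290][:,:,::-1]
im=np.clip(im.astype(float)*1.5,0,255).astype(np.uint8)
cv2.imwrite('pics/c15.png',cv2.resize(im,None,fx=4,fy=4,interpolation=2))
```

```text
6.5167 [ 0.6315 -0.0428  0.1542] x [ 0.001 -0.    -1.   ] y [ 0.042  0.999 -0.   ] yaw -2.3884388365895832 F [ 0.4 -0.7 -1.6] w 0.0212 j [-0.2   0.43  0.09  1.24 -0.   -0.16]
shift mm [-27.3  -0.4   0.2] turn [0.01 0.04 0.01]
tip [ 0.66531081 -0.04436222  0.06148641]
```

View pics/c15.png

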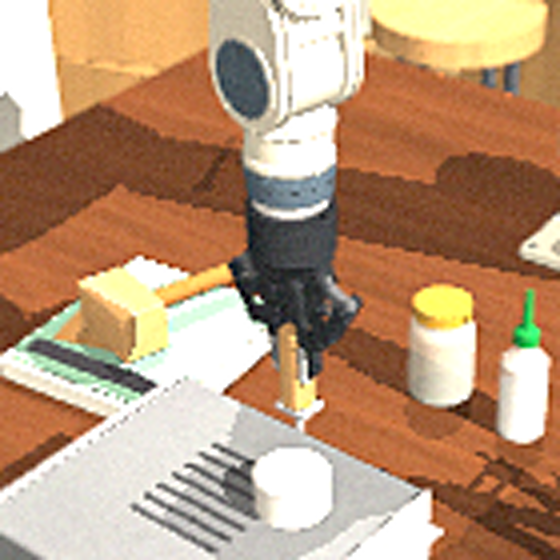

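step_arm(plan=[[-1,[-0.006,0,0],[0,0,0]],[-1,[-0.012,0,0],[0,0,0]],[-1,[-0.018,0,0],[0,0,0]],[-1,[-0.024,0,0],[0,0,0]],[-1,[-0.028,0,0],[0,0,0]],[-1,[-0.028,0,0],[0,0,0]],[-1,[-0.028,0,0],[0,0,0]],[-1,[-0.028,0,0],[0,0,0]],[-1,[-0.028,0,0],[0,0,0]]])

```text
clock: 7.37
tcp_pos: [0.6316, -0.0431, 0.1809]
tcp_rot: [0.033, 1.571, -0.033]
ft_force: [-0.3, 0.2, -1.2]
gripper_width: 0.0209
```

Run:
```python
from h import *
tool(); p=readout.state()['tcp_pos']; y=np.radians(-2.4); print('tip',p+.034*np.array([np.cos(y),np.sin(y),0])-[0,0,.0925])
```

```text
7.3667 [ 0.6316 -0.0431  0.1809] x [-0.001  0.    -1.   ] y [0.042 0.999 0.   ] yaw -2.4115065391858925 F [-0.3  0.2 -1.2] w 0.0209 j [-0.2   0.42  0.14  1.3  -0.   -0.16]
tip [ 0.66555064 -0.04448859  0.08840665]
```

step_arm(plan=[[-1,[0,0,-0.002],[0,0,0]],[-1,[0,0,-0.004],[0,0,0]],[-1,[0,0,-0.006],[0,0,0]],[-1,[0,0,-0.008],[0,0,0]],[-1,[0,0,-0.01],[0,0,0]],[-1,[0,0,-0.012],[0,0,0]],[-1,[0,0,-0.0145],[0,0,0]],[-1,[0,0,-0.0175],[0,0,0]],[-1,[0,0,-0.021],[0,0,0]],[-1,[0,0,-0.025],[0,0,0]]])

```text
clock: 8.2
tcp_pos: [0.6066, -0.0421, 0.1814]
tcp_rot: [0.033, 1.57, -0.033]
ft_force: [1.3, 0.0, -1.7]
gripper_width: 0.0208
```

Run:
```python
from h import *
tool(); t=grab('top','top9')
cv2.imwrite('pics/c16.png',cv2.resize(t['pixels'][130:230,210:310][:,:,::-1],None,fx=6,fy=6,interpolation=2))
```

```text
8.2 [ 0.6066 -0.0421  0.1814] x [ 0. -0. -1.] y [ 0.042  0.999 -0.   ] yaw -2.411855462129711 F [ 1.3  0.  -1.7] w 0.0208 j [-0.21  0.37  0.08  1.28 -0.   -0.17]
```

View pics/c16.png

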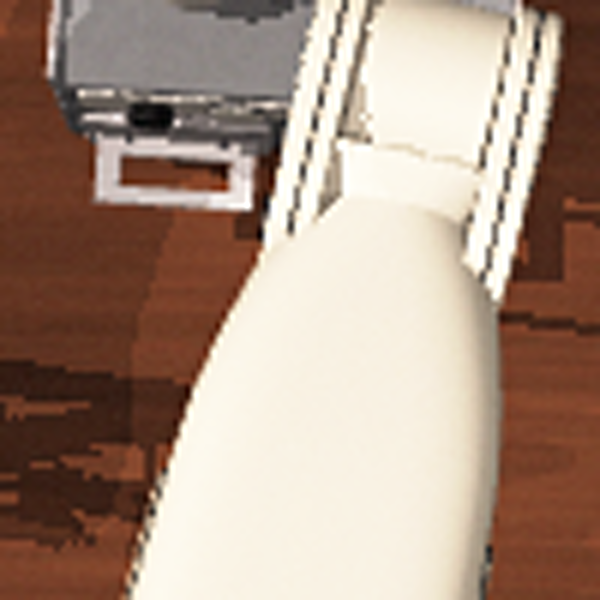

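step_arm(plan=[[-1,[0,0,-0.004],[0,0,0]],[-1,[0,0,-0.008],[0,0,0]],[-1,[0,0,-0.012],[0,0,0]],[-1,[0,0,-0.016],[0,0,0]],[-1,[0,0,-0.02],[0,0,0]],[-1,[0,0,-0.024],[0,0,0]],[-1,[0,0,-0.028],[0,0,0]],[-1,[0,0,-0.032],[0,0,0]],[-1,[0,0,-0.036],[0,0,0]],[-1,[0,0,-0.04],[0,0,0]]])

```text
clock: 9.08
tcp_pos: [0.5665, -0.0404, 0.1814]
tcp_rot: [0.033, 1.57, -0.033]
ft_force: [1.2, -0.2, -1.1]
gripper_width: 0.0208
```

step_arm(plan=[[-1,[0,0,-0.004],[0,0,0]],[-1,[0,0,-0.008],[0,0,0]],[-1,[0,0,-0.012],[0,0,0]],[-1,[0,0,-0.016],[0,0,0]],[-1,[0,0,-0.02],[0,0,0]],[-1,[0,0,-0.024],[0,0,0]],[-1,[0,0,-0.028],[0,0,0]],[-1,[0,0,-0.032],[0,0,0]],[-1,[0,0,-0.036],[0,0,0]],[-1,[0,0,-0.04],[0,0,0]]])

```text
clock: 9.92
tcp_pos: [0.5264, -0.0387, 0.1813]
tcp_rot: [0.033, 1.571, -0.033]
ft_force: [1.7, 0.2, -1.8]
gripper_width: 0.0208
```

Run:
```python
from h import *
tool(); d=grab('scene','scene10'); t=grab('top','top10')
im=d['pixels'][100:240,150:290][:,:,::-1]
im=np.clip(im.astype(float)*1.5,0,255).astype(np.uint8)
cv2.imwrite('pics/c17.png',cv2.resize(im,None,fx=4,fy=4,interpolation=2))
cv2.imwrite('pics/c18.png',cv2.resize(t['pixels'][130:230,210:310][:,:,::-1],None,fx=6,fy=6,interpolation=2))
```

```text
9.9167 [ 0.5264 -0.0387  0.1813] x [-0. -0. -1.] y [ 0.042  0.999 -0.   ] yaw -2.4090785628824443 F [ 1.7  0.2 -1.8] w 0.0208 j [-0.23  0.24 -0.12  1.21 -0.   -0.19]
```

View pics/c17.png

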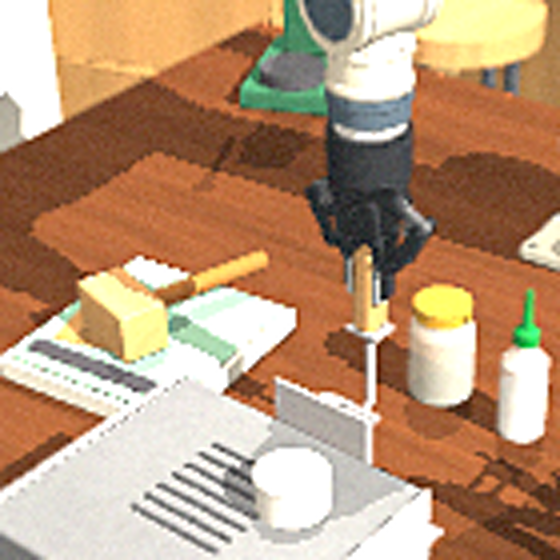

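View pics/c18.png

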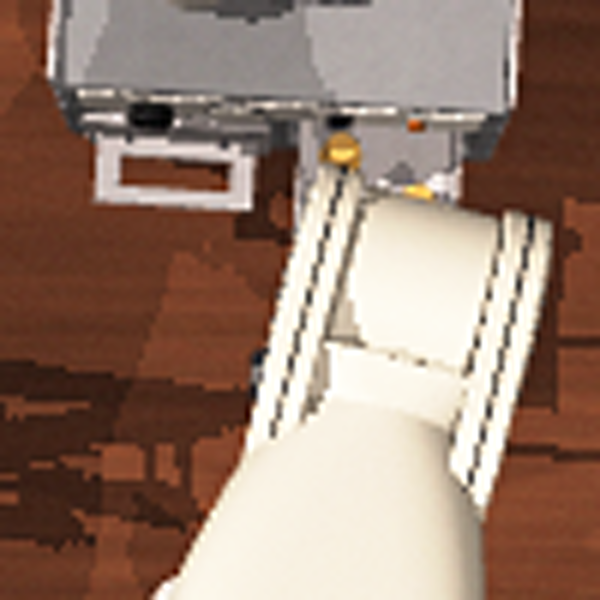

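step_arm(plan=[[-1,[0,0,-0.003],[0,0,0]],[-1,[0,0,-0.006],[0,0,0]],[-1,[0,0,-0.009],[0,0,0]],[-1,[0,0,-0.011],[0,0,0]],[-1,[0,0,-0.013],[0,0,0]],[-1,[0,0,-0.0145],[0,0,0]],[-1,[0,0,-0.016],[0,0,0]],[-1,[0,0,-0.0175],[0,0,0]]])

```text
clock: 10.68
tcp_pos: [0.5093, -0.0379, 0.1813]
tcp_rot: [0.033, 1.57, -0.033]
ft_force: [2.2, 0.5, -3.3]
gripper_width: 0.0209
```

step_arm(plan=[[-1,[0,0,-0.0015],[0,0,0]],[-1,[0,0,-0.003],[0,0,0]],[-1,[0,0,-0.0045],[0,0,0]]])

```text
clock: 10.93
tcp_pos: [0.5048, -0.0377, 0.1813]
tcp_rot: [0.033, 1.571, -0.033]
ft_force: [2.2, 0.2, -2.8]
gripper_width: 0.0211
```

step_arm(plan=[[-1,[0,0,-0.0015],[0,0,0]],[-1,[0,0,-0.003],[0,0,0]],[-1,[0,0,-0.003],[0,0,0]]])

```text
clock: 11.18
tcp_pos: [0.5029, -0.0377, 0.1817]
tcp_rot: [0.033, 1.568, -0.033]
ft_force: [6.3, 0.4, -4.2]
gripper_width: 0.0209
```

step_arm(plan=[[-1,[0,0,0],[0,0,0]],[-1,[0,0,0],[0,0,0]]])

```text
clock: 11.35
tcp_pos: [0.503, -0.0378, 0.1817]
tcp_rot: [0.033, 1.568, -0.033]
ft_force: [5.3, 0.6, -3.9]
gripper_width: 0.0208
```

Run:
```python
from h import *
tool(); d=grab('scene','scene11'); t=grab('top','top11')
im=d['pixels'][150:240,190:280][:,:,::-1]
cv2.imwrite('pics/c19.png',cv2.resize(im,None,fx=6,fy=6,interpolation=2))
cv2.imwrite('pics/c20.png',cv2.resize(t['pixels'][130:230,210:310][:,:,::-1],None,fx=6,fy=6,interpolation=2))
e=load('scene0'); 
C=cloud(d); P=C.reshape(-1,3)
o=np.array([.6657,-.0446]); y=np.radians(-2.4); fo=np.array([np.cos(y),np.sin(y)])
q=P[(P[:,2]>.06)&(P[:,2]<.107)&(abs(P[:,1]+.045)<.06)&(P[:,0]>.5)&(P[:,0]<.66)]
s=(q[:,:2]-o)@fo; print(len(s)); print(np.histogram(s,bins=np.arange(-.15,.0,.006)))
```

```text
11.35 [ 0.503  -0.0378  0.1817] x [ 0.003 -0.    -1.   ] y [ 0.042  0.999 -0.   ] yaw -2.4079953935454923 F [ 5.3  0.6 -3.9] w 0.0208 j [-0.24  0.2  -0.17  1.2   0.   -0.2 ]
299
(array([  0,   4,  18,   6,   1,   0,   0,   0,   4, 182,  51,   1,   4,
         0,   0,   2,   2,   3,   0,   0,   0,   0,   0,   0]), array([-0.15 , -0.144, -0.138, -0.132, -0.126, -0.12 , -0.114, -0.108,
       -0.102, -0.096, -0.09 , -0.084, -0.078, -0.072, -0.066, -0.06 ,
       -0.054, -0.048, -0.042, -0.036, -0.03 , -0.024, -0.018, -0.012,
       -0.006]))
```

View pics/c19.png

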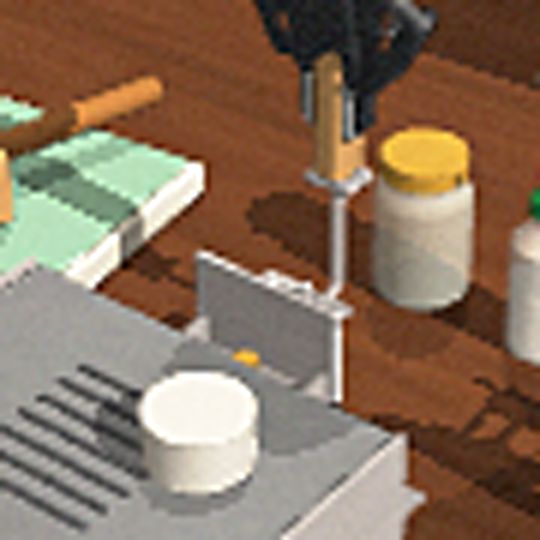

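View pics/c20.png

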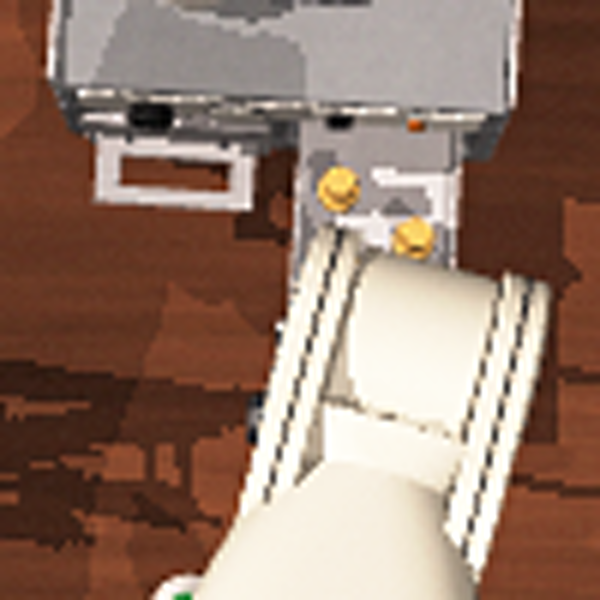

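step_arm(plan=[[-1,[0,0,-0.0015],[0,0,0]],[-1,[0,0,-0.003],[0,0,0]],[-1,[0,0,-0.003],[0,0,0]]])

```text
clock: 11.7
tcp_pos: [0.5, -0.0377, 0.1818]
tcp_rot: [0.033, 1.568, -0.033]
ft_force: [5.8, 0.8, -3.3]
gripper_width: 0.0212
```

Run:
```python
from h import *
tool(); d=grab('scene','scene12')
im=d['pixels'][150:240,190:280][:,:,::-1]
cv2.imwrite('pics/c21.png',cv2.resize(im,None,fx=6,fy=6,interpolation=2))
o=np.array([.6657,-.0446]); y=np.radians(-2.4); fo=np.array([np.cos(y),np.sin(y)]); g=np.array([-fo[1],fo[0]])
for nm in('scene7','scene11','scene12'):
    d=load(nm); C=cloud(d); P=C.reshape(-1,3)
    q=P[(P[:,2]>.08)&(P[:,2]<.107)&(abs(P[:,1]+.045)<.05)&(P[:,0]>.54)&(P[:,0]<.62)]
    print(nm,len(q),'panel s',np.median((q[:,:2]-o)@fo) if len(q) else 0)
    px=d['pixels'].astype(int); wood=(px[:,:,0]-px[:,:,2]>50)&(px[:,:,0]>130)
    tcp={'scene7':(.58,-.0406,.2098),'scene11':(.503,-.0378,.1817),'scene12':(.5,-.0377,.1818)}[nm]
    D=C-np.array(tcp); hh=np.hypot(D[...,0],D[...,1])
    for lo,hi in((-.075,-.06),(-.06,-.045),(-.045,-.035),(-.028,-.015),(-.015,0.005),(.035,.056)):
        m=(hh<.028)&(D[...,2]>lo)&(D[...,2]<hi)
        if m.sum(): print('  ',lo,hi,m.sum(),np.round(D[m].mean(0)[:2]@np.c_[fo,g]*1000,1))
```

```text
11.7 [ 0.5    -0.0377  0.1818] x [ 0.003 -0.    -1.   ] y [ 0.042  0.999 -0.   ] yaw -2.405650182074756 F [ 5.8  0.8 -3.3] w 0.0212 j [-0.24  0.19 -0.18  1.2   0.   -0.2 ]
scene7 28 panel s -0.07093077624995618
   -0.075 -0.06 6 [-1.8  1.2]
   -0.06 -0.045 8 [0.1 3.8]
   -0.045 -0.035 1 [  8.3 -10. ]
   -0.028 -0.015 31 [3.5 6.9]
   -0.015 0.005 38 [6.  7.1]
   0.035 0.056 64 [8.6 4. ]
scene11 123 panel s -0.09166366895186821
   -0.075 -0.06 11 [-0.7  2.4]
   -0.06 -0.045 6 [-1.   4.1]
   -0.045 -0.035 1 [1.1 3.2]
   -0.028 -0.015 31 [4.5 7.7]
   -0.015 0.005 36 [7.2 6.8]
   0.035 0.056 64 [8.2 2.4]
scene12 139 panel s -0.09130169544372847
   -0.075 -0.06 6 [0.4 3. ]
   -0.06 -0.045 5 [1.4 4.1]
   -0.045 -0.035 2 [4.7 6.1]
   -0.028 -0.015 27 [6.6 8.6]
   -0.015 0.005 37 [7.9 6.8]
   0.035 0.056 62 [7.6 3.1]
```

View pics/c21.png

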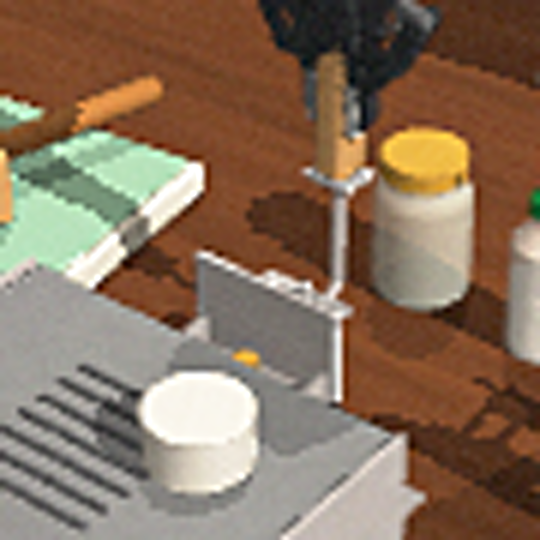

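step_arm(plan=[[-1,[0,0,0.003],[0,0,0]],[-1,[0,0,0.006],[0,0,0]],[-1,[0,0,0.009],[0,0,0]],[-1,[0,0,0.011],[0,0,0]],[-1,[0.006,0,0.012],[0,0,0]],[-1,[0.012,0,0.012],[0,0,0]],[-1,[0.018,0,0.012],[0,0,0]],[-1,[0.024,0,0.012],[0,0,0]],[-1,[0.029,0,0.012],[0,0,0]],[-1,[0.029,0,0.012],[0,0,0]]])

```text
clock: 12.58
tcp_pos: [0.5102, -0.0378, 0.151]
tcp_rot: [0.033, 1.573, -0.033]
ft_force: [0.2, 0.5, -1.7]
gripper_width: 0.0208
```

Run:
```python
from h import *
tool(); d=grab('scene','scene13')
im=d['pixels'][150:240,190:280][:,:,::-1]
cv2.imwrite('pics/c22.png',cv2.resize(im,None,fx=6,fy=6,interpolation=2))
o=np.array([.6657,-.0446]); y=np.radians(-2.4); fo=np.array([np.cos(y),np.sin(y)])
C=cloud(d); P=C.reshape(-1,3)
q=P[(P[:,2]>.08)&(P[:,2]<.107)&(abs(P[:,1]+.045)<.05)&(P[:,0]>.54)&(P[:,0]<.62)]
print(len(q),'panel s',np.median((q[:,:2]-o)@fo))
```

```text
12.5833 [ 0.5102 -0.0378  0.151 ] x [-0.002  0.    -1.   ] y [0.042 0.999 0.   ] yaw -2.4097327881978385 F [ 0.2  0.5 -1.7] w 0.0208 j [-0.24  0.23 -0.21  1.13 -0.   -0.2 ]
127 panel s -0.0913885238872579
```

View pics/c22.png

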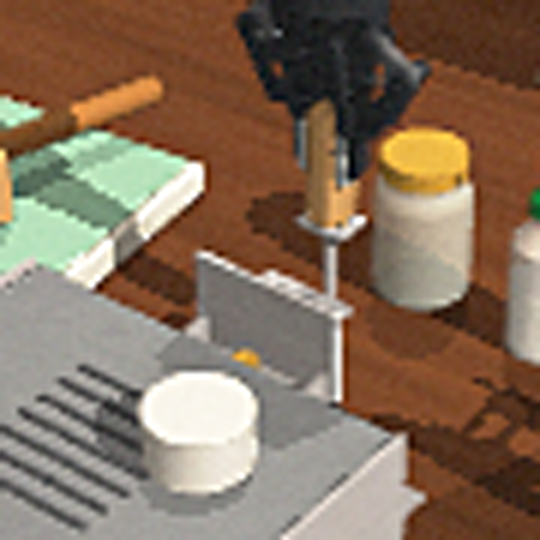

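step_arm(plan=[[-1,[0,0,-0.008],[0,0,0]],[-1,[0,0,-0.018],[0,0,0]],[-1,[0,0,-0.03],[0,0,0]],[-1,[0,0,-0.042],[0,0,0]],[-1,[0,0,-0.048],[0,0,0]],[-1,[0,0,-0.048],[0,0,0]],[-1,[-0.02,0,-0.048],[0,0,0]],[-1,[-0.045,0,-0.048],[0,0,0]],[-1,[-0.065,0,-0.048],[0,0,0]],[-1,[-0.065,0,-0.048],[0,0,0]]])

```text
clock: 13.47
tcp_pos: [0.4647, -0.0364, 0.2212]
tcp_rot: [0.032, 1.564, -0.034]
ft_force: [0.1, 0.8, -1.8]
gripper_width: 0.021
```

Run:
```python
from h import *
tool(); d=grab('scene','scene14')
im=d['pixels'][110:230,190:310][:,:,::-1]
cv2.imwrite('pics/c23.png',cv2.resize(im,None,fx=5,fy=5,interpolation=2))
o=np.array([.6657,-.0446]); y=np.radians(-2.4); fo=np.array([np.cos(y),np.sin(y)])
C=cloud(d); P=C.reshape(-1,3)
q=P[(P[:,2]>.08)&(P[:,2]<.107)&(abs(P[:,1]+.045)<.05)&(P[:,0]>.54)&(P[:,0]<.62)]
print(len(q),'panel s',np.median((q[:,:2]-o)@fo))
```

```text
13.4667 [ 0.4647 -0.0364  0.2212] x [ 0.006 -0.002 -1.   ] y [ 0.042  0.999 -0.001] yaw -2.4100876621600595 F [ 0.1  0.8 -1.8] w 0.021 j [-0.26  0.11 -0.17  1.28  0.   -0.22]
132 panel s -0.09081928959467815
```

View pics/c23.png

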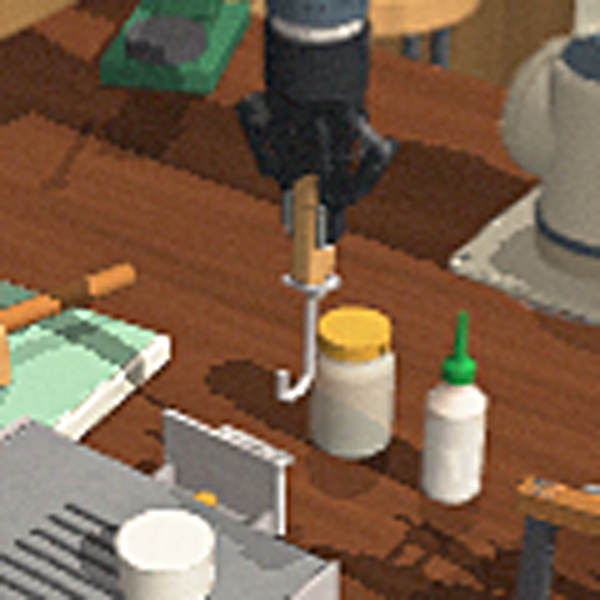

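Run:
```python
from h import *
y=np.radians(-2.4); fo=np.array([np.cos(y),np.sin(y),0]); g=np.array([-fo[1],fo[0],0])
for nm,p in(('scene7',(.58,-.0406,.2098)),('scene14',(.4647,-.0364,.2212))):
    C=cloud(load(nm)); D=(C-np.array(p)).reshape(-1,3); a=D@fo; b=D@g; z=D[:,2]
    m=(abs(a)<.014)&(abs(b)<.014)&(z>-.115)&(z<-.045)
    A=np.polyfit(z[m],a[m],1);B=np.polyfit(z[m],b[m],1); print(nm,m.sum(),'slope x,y deg',np.degrees(A[0]),np.degrees(B[0]),'x at -.08',np.polyval(A,-.08),np.polyval(B,-.08))
    m=(a>.024)&(a<.046)&(abs(b)<.014)&(z>-.125)&(z<-.085); print('  tip n',m.sum(),a[m].mean(),b[m].mean(),z[m].max())
    m=(abs(a)<.03)&(abs(b)<.03)&(z>-.005)&(z<.07)
```

```text
scene7 33 slope x,y deg -1.0980477286472283 -0.04043494738982653 x at -.08 2.7050141780813036e-05 0.0031951220052171873
  tip n 15 0.03261666471217682 0.0029619643998315265 -0.09252013286883833
scene14 33 slope x,y deg -2.4387495625749445 -0.6078423844979446 x at -.08 0.00295166735831114 0.0024643076140483796
  tip n 13 0.035688828103197116 0.0036874989295036455 -0.09145434147526449
```

step_arm(plan=[[-1,[0,0.03,0],[0,0,0]],[-1,[0,0.06,0],[0,0,0]],[-1,[0,0.09,-0.001],[0,0,0]],[-1,[0,0.12,-0.001],[-1,0.5,0]],[-1,[0,0.15,-0.002],[-2,1,0]],[-1,[0,0.18,-0.012],[-3,1.5,0]],[-1,[0,0.21,-0.026],[-4,1.8,0]],[-1,[0.002,0.24,-0.042],[-5,1.8,0]],[-1,[0.006,0.262,-0.054],[-6,1.8,0]],[-1,[0.008,0.2743,-0.0581],[-6.8,1.8,0]]])

```text
clock: 14.35
tcp_pos: [0.4144, 0.2426, 0.2079]
tcp_rot: [-0.062, 1.603, 0.063]
ft_force: [0.4, -0.6, -1.7]
gripper_width: 0.0206
```

step_arm(plan=[[-1,[0,0,0],[0,0,0]],[-1,[0,0,0],[0,0,0]],[-1,[0,0,0],[0,0,0]]])

```text
clock: 14.6
tcp_pos: [0.4166, 0.24, 0.2088]
tcp_rot: [-0.06, 1.602, 0.06]
ft_force: [0.2, 0.2, -1.3]
gripper_width: 0.0211
```

Run:
```python
from h import *
tool(); go((.4182,.2402,.2125),4.4,1); d=grab('scene','scene15'); top=grab('top','top15')
cv2.imwrite('pics/c25.png',cv2.resize(top['pixels'][120:220,200:300][:,:,::-1],None,fx=6,fy=6,interpolation=2))
im=d['pixels'][130:240,255:375][:,:,::-1]
im=np.clip(im.astype(float)*1.7,0,255).astype(np.uint8)
cv2.imwrite('pics/c24.png',cv2.resize(im,None,fx=5,fy=5,interpolation=2))
y=np.radians(4.4); fo=np.array([np.cos(y),np.sin(y),0]); g=np.array([-fo[1],fo[0],0])
for nm,p in(('scene6',(.4182,.2402,.2108)),('scene15',readout.state()['tcp_pos'])):
    C=cloud(load(nm)); D=(C-np.array(p)).reshape(-1,3); a=D@fo; b=D@g; z=D[:,2]
    m=(abs(a)<.014)&(abs(b)<.014)&(z>-.1)&(z<-.04)
    A=np.polyfit(z[m],a[m],1);B=np.polyfit(z[m],b[m],1); print(nm,m.sum(),'slope',np.degrees(A[0]),np.degrees(B[0]),np.polyval(A,-.08),np.polyval(B,-.08))
    m=(abs(a)<.025)&(abs(b)<.025)&(z>-.035)&(z<-.02);print(m.sum(),a[m].mean(),b[m].mean(),z[m].min())
```

```text
14.6 [0.4166 0.24   0.2088] x [-0.032 -0.001 -0.999] y [-0.076  0.997  0.001] yaw 4.365285580059986 F [ 0.2  0.2 -1.3] w 0.0211 j [ 0.34  0.17 -0.14  1.29  0.01  0.27]
shift mm [-3.7  0.   1.5] turn [-0.03 -1.83 -0.08]
scene6 21 slope 3.7101743994969447 -3.525642825435631 0.0004434098202427579 0.0018933818490142877
37 0.005407976871405114 0.004505327126406854 -0.034337545395860786
scene15 20 slope 5.054842653653227 -2.6406460307632638 0.00032670571981142406 0.0019389551492416256
34 0.006422880446557047 0.0057054785155319695 -0.03377386389682441
```

View pics/c24.png

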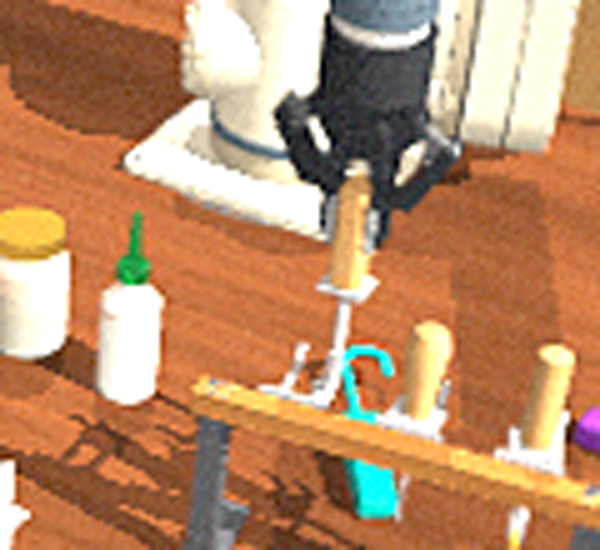

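View pics/c25.png

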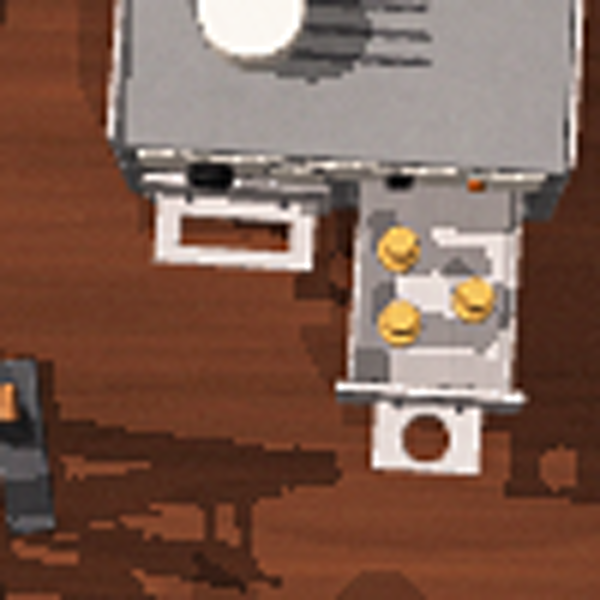

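Run:
```python
from h import *
go((.5112,.2551,.212),4.4,1); go((.5112,.2551,.1859),4.4,1); go((.5112,.2551,.183),4.4,1)
t=load('top15'); print(onz(t,[[200+427.5/6-.5,120+437.5/6-.5]],.078))
```

```text
shift mm [-5.9  8.2 95.1] turn [-0.09 -1.81 -0.1 ]
shift mm [20.2  8.2 95.9] turn [-0.09 -1.81 -0.1 ]
shift mm [23.1  8.2 96. ] turn [-0.09 -1.81 -0.1 ]
[[ 0.54794872 -0.04050108  0.078     ]]
```

step_arm(plan=[[-1,[-0.004,0,0],[0,0,0]],[-1,[-0.0045,0.0015,0.015],[0,0,0]],[-1,[-0.005,0.003,0.03],[0,0,0]],[-1,[-0.005,0.004,0.045],[0,0,0]],[-1,[-0.0055,0.0053,0.06],[0,0,0]],[-1,[-0.0055,0.0065,0.075],[0,0,0]],[-1,[-0.006,0.0075,0.087],[0,0,0]],[-1,[-0.006,0.0082,0.0951],[0,0,0]],[-1,[-0.006,0.0082,0.0951],[0,0,0]],[-1,[-0.006,0.0082,0.0951],[0,0,0]]])

```text
clock: 15.53
tcp_pos: [0.5107, 0.2555, 0.2122]
tcp_rot: [-0.059, 1.602, 0.06]
ft_force: [-0.7, 0.1, -2.0]
gripper_width: 0.021
```

Run:
```python
from h import *
tool(); go((.5112,.2551,.188),4.4,1); d=grab('scene','scene16')
im=d['pixels'][140:235,265:360][:,:,::-1]
im=np.clip(im.astype(float)*2,0,255).astype(np.uint8)
cv2.imwrite('pics/c26.png',cv2.resize(im,None,fx=6,fy=6,interpolation=2))
```

```text
15.5333 [0.5107 0.2555 0.2122] x [-0.032 -0.001 -0.999] y [-0.076  0.997  0.002] yaw 4.345413067445878 F [-0.7  0.1 -2. ] w 0.021 j [0.31 0.32 0.07 1.36 0.01 0.24]
shift mm [24.2 -0.5  1.2] turn [-0.05 -1.83 -0.1 ]
```

View pics/c26.png

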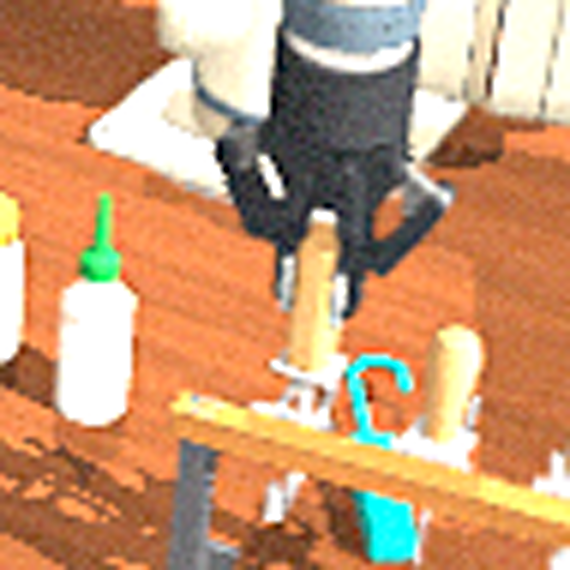

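step_arm(plan=[[-1,[0.006,0,0],[0,0,0]],[-1,[0.012,0,0],[0,0,0]],[-1,[0.018,0,0.001],[0,0,0]],[-1,[0.022,0,0.001],[0,0,0]],[-1,[0.024,0,0.001],[0,0,0]],[-1,[0.024,0,0.001],[0,0,0]],[-1,[0.024,0,0.001],[0,0,0]]])

```text
clock: 16.17
tcp_pos: [0.5109, 0.2561, 0.1883]
tcp_rot: [-0.06, 1.601, 0.061]
ft_force: [-0.2, 0.5, -2.4]
gripper_width: 0.0208
```

step_arm(plan=[[-1,[0.001,0,0],[0,0,0]],[-1,[0.002,0,0],[0,0,0]],[-1,[0.002,0,0],[0,0,0]]])

```text
clock: 16.42
tcp_pos: [0.5109, 0.2561, 0.1863]
tcp_rot: [-0.06, 1.601, 0.061]
ft_force: [0.1, 0.3, -1.6]
gripper_width: 0.021
```

step_arm(plan=[[-1,[0.001,0,0],[0,0,0]],[-1,[0.002,0,0],[0,0,0]],[-1,[0.002,0,0],[0,0,0]]])

```text
clock: 16.67
tcp_pos: [0.511, 0.2561, 0.1859]
tcp_rot: [-0.06, 1.599, 0.061]
ft_force: [-2.4, -1.2, 9.3]
gripper_width: 0.0214
```

Run:
```python
from h import *
tool(); d=grab('scene','scene17')
im=d['pixels'][140:235,265:360][:,:,::-1]
im=np.clip(im.astype(float)*2,0,255).astype(np.uint8)
cv2.imwrite('pics/c27.png',cv2.resize(im,None,fx=6,fy=6,interpolation=2))
```

```text
16.6667 [0.511  0.2561 0.1859] x [-0.029  0.    -1.   ] y [-0.077  0.997  0.002] yaw 4.392784580903306 F [-2.4 -1.2  9.3] w 0.0214 j [0.31 0.33 0.02 1.29 0.01 0.24]
```

View pics/c27.png

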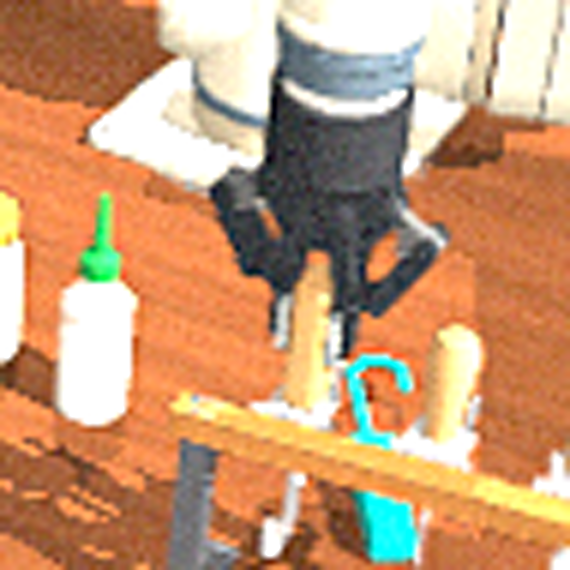

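step_arm(plan=[[-1,[0.0005,0,0],[0,0,0]],[-1,[0.0005,0,0],[0,0,0]],[-1,[0.0005,0,0],[0,0,0]],[-1,[0.0005,0,0],[0,0,0]]])

```text
clock: 17.05
tcp_pos: [0.511, 0.2561, 0.1859]
tcp_rot: [-0.06, 1.599, 0.062]
ft_force: [-4.0, -0.9, 13.2]
gripper_width: 0.0212
```

step_arm(plan=[[-1,[-0.0015,0,0],[0,0,0]],[-1,[-0.0015,0,0],[0,0,0]],[-0.2,[-0.0015,0,0],[0,0,0]],[-0.2,[-0.0015,0,0],[0,0,0]],[0.1,[-0.0015,0,0],[0,0,0]],[0.2,[-0.0015,0,0],[0,0,0]],[0.2,[-0.0015,0,0],[0,0,0]],[0.2,[-0.0015,0,0],[0,0,0]],[0.2,[-0.0015,0,0],[0,0,0]]], squeeze=30)

```text
clock: 17.8
tcp_pos: [0.5109, 0.256, 0.1853]
tcp_rot: [-0.06, 1.601, 0.061]
ft_force: [0.0, -0.8, -0.7]
gripper_width: 0.0513
```

Run:
```python
from h import *
tool(); d=grab('scene','scene18')
im=d['pixels'][140:235,265:360][:,:,::-1]
im=np.clip(im.astype(float)*2,0,255).astype(np.uint8)
cv2.imwrite('pics/c28.png',cv2.resize(im,None,fx=6,fy=6,interpolation=2))
```

```text
17.8 [0.5109 0.256  0.1853] x [-0.032 -0.001 -1.   ] y [-0.077  0.997  0.002] yaw 4.393986435743541 F [ 0.  -0.8 -0.7] w 0.0513 j [0.31 0.33 0.02 1.29 0.01 0.24]
```

View pics/c28.png

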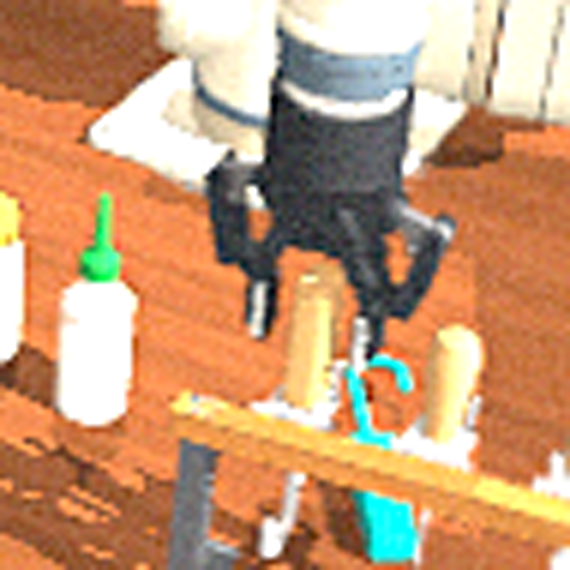

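Released, hook hangs upright. Retract straight up, undoing the small pitch, then away.

step_arm(plan=[[0.2,[-0.02,0,0],[0,0,0]],[0.2,[-0.05,0,0],[0,0,0]],[0.2,[-0.085,0,0],[0,0,0]],[0.2,[-0.12,0,0],[0,0,0]],[0.2,[-0.12,0,-0.03],[0,0,0]],[0.2,[-0.12,0,-0.065],[0,0,0]],[0.2,[-0.12,0,-0.1],[0,0,0]],[0.2,[-0.12,0,-0.1],[0,0,0]],[0.2,[-0.12,0,-0.1],[0,0,0]]])

```text
clock: 18.6
tcp_pos: [0.4136, 0.2485, 0.3095]
tcp_rot: [-0.06, 1.599, 0.062]
ft_force: [1.3, -0.0, 0.3]
gripper_width: 0.0516
```

Run:
```python
from h import *
tool(); d=grab('scene','scene19'); t=grab('top','top19')
im=d['pixels'][140:235,265:360][:,:,::-1]
cv2.imwrite('pics/c29.png',cv2.resize(im,None,fx=6,fy=6,interpolation=2))
for nm in('scene0','scene19'):
    e=load(nm); P=cloud(e).reshape(-1,3)
    m=(np.hypot(P[:,0]-.51,P[:,1]-.256)<.035)&(P[:,2]>.232)&(P[:,2]<.25); print(nm,m.sum(),P[m].mean(0))
a=load('scene0')['pixels'].astype(int);b=d['pixels'].astype(int)
```

```text
18.6 [0.4136 0.2485 0.3095] x [-0.029  0.    -1.   ] y [-0.078  0.997  0.002] yaw 4.44996429447188 F [ 1.3 -0.   0.3] w 0.0516 j [0.36 0.15 0.09 1.54 0.01 0.28]
scene0 45 [0.51437002 0.25800787 0.2400851 ]
scene19 46 [0.51538162 0.25917627 0.2398188 ]
```

View pics/c29.png

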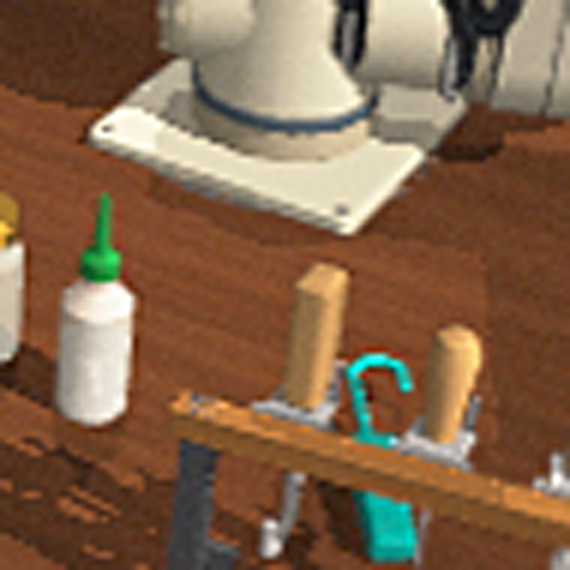

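View pics/top19.png

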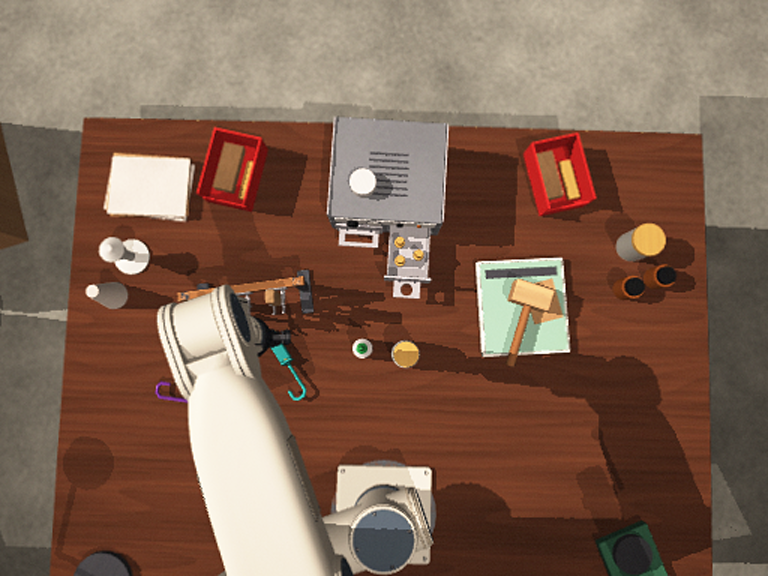

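```bash
python3 -c "
from plant import sign_off
print(sign_off())"
```

```text
the job is handed in; nothing more can be done
None
```

I took the pull hook off its prongs, put its tip up through the round hole, and drew the stamp tray out to its stop. Then I hung the hook back on the same prongs, tugged it down, let go, backed off and handed the job in at about 18.6 s. No verdict came back.

**Last checks:**
- **Tray:** the panel did not move when I pulled further at about 5–6 N, so it is at its stop. From the images the hole had moved about 118 mm.
- **Other things:** all three stamps are upright, the slotted tray is still shut, and nothing else looks moved.
- **Hook:** the handle top measured within about 2 mm of where it started, and the hook looks upright. During the tug the wrist read 9–13 N.
- **Robot:** the arm ended clear of everything, with about 1 N on the wrist.

**What disagreed:**
- In the images the gripper sat about 30 mm higher than the stated tool frame implies, so I set the grasp height from the images.
- At the tray's stop the hook turned about 2° in the grip. I corrected this by tilting the wrist 1.8° before hanging it back.
- The two cameras differed by about 2 mm on the handle's position.

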